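# Knock the masking plugs out of painted jar necks

### The arm

A 7-joint arm with a two-finger parallel gripper is mounted at the origin on the work surface. World frame = base frame: x ahead of the robot, y to its left, z up, the work surface at z = 0. Lengths are in m, angles in rad, forces in N, time in s.
With the tool pointing down it reaches from about 0.4 to 0.85 m from the base axis. Payload 4.5 kg.
Tool frame: the origin (TCP) lies at the very end of the fingers, on their centre line; the grasp point (between the pads) lies 19 mm behind it; z points along the fingers, x is the direction in which the jaws open and shut, and the axes are right-handed (so a half turn about z gives the same grasp; the last joint's range is limited). The gripper opens to 88 mm and grips with 3 to 60 N. Pads are 18 mm wide; open, the fingers measure 123 mm over their backs; the gripper's body (75 mm by 187 mm) begins 45 mm behind the grasp point.
Start: joints at [-1.176, 0.689, -0.195, 1.565, 0.157, 0.902, -0.215], TCP at [0.221, 0.585, 0.239] pointing down, gripper open.
Joint ranges: [-3.01, 3.01], [-0.46, 2.08], [-1.47, 1.51], [0.13, 2.56], [-1, 4.14], [0.04, 2.09], [-2.66, 2.66]. Speed limits (rad/s): [2.57, 2.57, 3.14, 3.14, 3.14, 3.14, 3.14].

### API

Orientations are given as a unit quaternion [x, y, z, w].
In Python, from plant import * gives the robot as it stands.
- The arm moves only by the tool apply_moves, never from a script. Its argument "series" is a list of rows, each an object of numbers: "x", "y", "z": the shift along the tool's x, y, z in units of 80 cm (1.0 is 80 cm); "wx", "wy", "wz": the turn, a rotation vector about the tool's x, y, z in units of pi rad (1.0 is pi rad); "fingers": the opening, from -1 (shut) to 1 (fully open), so that 0 is half open. In form: [{"x": .., "y": .., "z": .., "wx": .., "wy": .., "wz": .., "fingers": ..}, ...]. A call has 1 to 8 rows; each row shifts and turns the pose as measured when the row begins, along the tool's axes as they then stand; what a row does not reach is not made up. A row lasts 1/8 s, in which the tool goes at most 62.5 mm and 10.7 degrees, less where a joint would pass 70% of its speed; a pose out of reach is approached as far as the arm can. A call with a number of a shift or a turn outside -1 to 1 is refused whole. A call with a gripper value outside its range is refused whole. The fingers move at their own pace and stop on an object; "force" is the grip in N (left out, the last holds). Time passes only in rows, so rows that do not move let the fingers close. It gives the time, the measured TCP pose, the force and the opening at its end, in the units of the state.
- get_state(): the state, without advancing time (a new reading comes with each control period).
- snapshot(name): name is "scene" or "top" or "wrist"; returns (picture, depth): 480x640x3 uint8, red, green, blue; 480x640 float32, m along the optical axis (not along the pixel's ray), 0 where there is no reading.
- camera_model(name): a dict with "camera_matrix" (3x3 intrinsics, pixels), "world_from_camera" (4x4, takes a point from camera to world coordinates). Camera axes: x right, y up, looking along -z (the intrinsics and any distortion apply to the point x, -y, -z); pixel columns grow to the right and rows downward; lengths in m; the calibration is good to about 2 mm. A picture is of the moment at which its call begins: read the wrist's pose just before it. camera_model takes no time and is no camera call; for the wrist camera it gives the pose at the moment of the call.
- finish_job(): hands the job in, once; it reports no verdict.
The state is a dict: "clock": time; "q": joint angles; "qd": joint speeds; "joint_torque": joint torques, N m; "tool_pos": TCP position; "eef_rot": TCP orientation; "contact_force": force on the tool from outside, world axes, zero at the start; "moment": the same for the moment, N m; "opening": opening from 0.0 (shut) to 1.0 (fully open).
Only numpy, scipy, OpenCV 4.12 (cv2) and the standard library are available. Lean on these libraries where they do the work, as an engineer would, in place of code of your own. Each camera call takes 0.05 s, during which the arm holds its last target. There are 200 camera calls.

### The job

Slide the blue tray along the table to the far side of the rack, centred under the row of necks; then, with the wooden dowel and not with the fingers, push every yellow plug through its red neck and out at the far end, so that all of them are in the tray. Lay the dowel back across its two rests and slide the tray with the plugs squarely onto the green mark. Never lift or tip the tray, do not bump the rack hard, and leave the jars and the paint cup alone.

Things in the scene. Friction and masses are not known exactly. Their poses are not given: they have to be found in the camera images.
- rack: Fixed dark steel rack holding five red jar necks side by side, level. Origin: on the table under the middle of the row. x runs along the bores away from the robot, from near mouths (x = -20 mm) to far mouths (x = +20 mm); y along the row. Its steel fills x = -60 to -12 mm, y = +-118 mm, up to 53 mm high; beyond that only the necks overhang, undersides 51 mm and tops 93 mm above the table.
- catch (a point): The tray's catching place: point on the table (x = 52 mm, y = 0 of the rack) where the tray's centre belongs while plugs are pushed out; axes as the rack's, the tray's long side along y. The tray's near wall then stands just under the overhanging necks.
- neck0 (a point): Centre of the bore of neck 0: at y = -88 mm of the rack, 72 mm above the table; axes as the rack's. Neck 40 mm long along x, outside diameter 42 mm, bore diameter 31 mm, open at both ends. A small sprung rubber clip inside holds the plug.
- neck1 (a point): Centre of the bore of neck 1: at y = -44 mm of the rack, 72 mm above the table; axes as the rack's. Neck 40 mm long along x, outside diameter 42 mm, bore diameter 31 mm, open at both ends. A small sprung rubber clip inside holds the plug.
- neck2 (a point): Centre of the bore of neck 2: at y = 0 mm of the rack, 72 mm above the table; axes as the rack's. Neck 40 mm long along x, outside diameter 42 mm, bore diameter 31 mm, open at both ends. A small sprung rubber clip inside holds the plug.
- neck3 (a point): Centre of the bore of neck 3: at y = 44 mm of the rack, 72 mm above the table; axes as the rack's. Neck 40 mm long along x, outside diameter 42 mm, bore diameter 31 mm, open at both ends. A small sprung rubber clip inside holds the plug.
- neck4 (a point): Centre of the bore of neck 4: at y = 88 mm of the rack, 72 mm above the table; axes as the rack's. Neck 40 mm long along x, outside diameter 42 mm, bore diameter 31 mm, open at both ends. A small sprung rubber clip inside holds the plug.
- plug0: Bright yellow masking plug, a cylinder 31 mm in diameter and 32 mm long along its own x, 25 g, stuck in neck 0; may be absent (then the neck is empty). Origin: its centre. At the start it sticks out of the near mouth (robot's side) by 8 to 12 mm; pushing it along takes roughly 4 to 12 N. It drops out once pushed fully to the far mouth.
- plug1: Bright yellow masking plug, a cylinder 31 mm in diameter and 32 mm long along its own x, 25 g, stuck in neck 1; may be absent (then the neck is empty). Origin: its centre. At the start it sticks out of the near mouth (robot's side) by 8 to 12 mm; pushing it along takes roughly 4 to 12 N. It drops out once pushed fully to the far mouth.
- plug2: Bright yellow masking plug, a cylinder 31 mm in diameter and 32 mm long along its own x, 25 g, stuck in neck 2; may be absent (then the neck is empty). Origin: its centre. At the start it sticks out of the near mouth (robot's side) by 8 to 12 mm; pushing it along takes roughly 4 to 12 N. It drops out once pushed fully to the far mouth.
- plug3: Bright yellow masking plug, a cylinder 31 mm in diameter and 32 mm long along its own x, 25 g, stuck in neck 3; may be absent (then the neck is empty). Origin: its centre. At the start it sticks out of the near mouth (robot's side) by 8 to 12 mm; pushing it along takes roughly 4 to 12 N. It drops out once pushed fully to the far mouth.
- plug4: Bright yellow masking plug, a cylinder 31 mm in diameter and 32 mm long along its own x, 25 g, stuck in neck 4; may be absent (then the neck is empty). Origin: its centre. At the start it sticks out of the near mouth (robot's side) by 8 to 12 mm; pushing it along takes roughly 4 to 12 N. It drops out once pushed fully to the far mouth.
- tray: Loose open blue tray, 90 mm (its x) by 254 mm (its y), walls 4 mm thick and 26 mm high, floor 4 mm; at the middle of each short end stands a flat push lug 40 mm wide, its outer face at y = +-127 mm, top 46 mm above the table. About 0.35 kg. Origin: centre of its underside; z up. It starts on the table beyond the rack, off to one side.
- mark: Flat green rectangle painted on the table, 100 mm (x) by 264 mm (y), just larger than the tray; the tray's delivery place, on the other side of the rack from where the tray starts. Origin: its centre, at table height; y is its long side.
- dowel: Light wooden dowel, 16 mm in diameter, 190 mm long along its x, 50 g, lying across its two rests. Origin: its centre. Can be gripped at its middle from above.
- rests: Fixed grey holder with two V-shaped rests, at x = +-60 mm, each 10 mm long, that carry the dowel along the holder's x with its centre line 50 mm above the table; room for fingers between them over a base 8 mm high. The V opens upward, 38 mm wide at the top, which is 56 mm high. Origin: on the table under the middle; z up.
- jar_a: Bystander: small red jar with lid, 68 mm wide, 95 mm high. Origin: centre of its foot. Leave alone.
- jar_b: Bystander: small red jar with lid, 79 mm wide, 110 mm high. Origin: centre of its foot. Leave alone.
- paint_cup: Bystander: white ceramic paint cup, 68 mm wide, 70 mm high. Origin: centre of its foot. Leave alone.
Mind the look-alikes: they are no part of the job. There is more than one size of the dowel; the one meant has the size given above. There is more than one size of the rests; the job needs the smaller.

How it is judged:
By the outcome, as a careful person would: the job done as asked, in the order asked, and still so for the second after the job is handed in, with the robot touching nothing.
Of plug0, plug1, plug2, plug3, plug4 only 3 to 5 are there at a start; the rules pass over those that are not, and their reading is None.
At some moment in a run one of tray may be knocked a few centimetres aside while the robot is not near it.
It also fails if it takes over 210 s, if anything falls off the work surface, if the arm or the gripper's body presses on something with over 40 N, if the wrist force passes 120 N, or if a joint passes its speed limit or range.

## Working session

There is one attempt and no reset: what is moved stays moved. The work goes in short steps, Python scripts to look and compute and a tool call to move; the robot and the scene stay as the last step left them, time stands still between calls to the robot, and variables do not carry over. Pictures are saved under pics/ and viewed, about 12 in all and at most 16, crops included, and the job is handed in when it is done.

Besides the shell and the picture viewer there is one more tool, called after "Emit:" as name(argument=value, ...), one argument or row to a line, values as JSON. apply_moves: Moves the arm, as the interface text tells. Its arguments: {"type":"object","properties":{"series":{"type":"array","items":{"type":"object","properties":{"x":{"type":"number"},"y":{"type":"number"},"z":{"type":"number"},"wx":{"type":"number"},"wy":{"type":"number"},"wz":{"type":"number"},"fingers":{"type":"number"}}}},"force":{"type":"number"}},"required":["series"]}

```bash
ls; mkdir -p pics; cat > h.py <<'E'
from plant import *
import numpy as np, cv2
from scipy.spatial.transform import Rotation as R
def save(n,f):
    p,d=snapshot(n); cv2.imwrite(f,cv2.cvtColor(p,cv2.COLOR_RGB2BGR)); m=camera_model(n); return p,d,m
def cloud(d,m):
    K=np.array(m["camera_matrix"]);T=np.array(m["world_from_camera"])
    v,u=np.mgrid[0:480,0:640]
    x=(u-K[0,2])/K[0,0]*d; y=(v-K[1,2])/K[1,1]*d
    P=np.stack([x,-y,-d,np.ones_like(d)],-1)
    return (P@T.T)[...,:3]
E
python3 - <<'E'
from h import *
print(get_state())
for n in("top","scene"):
    p,d,m=save(n,f"pics/{n}0.png"); print(n,m); np.savez(f"pics/{n}0.npz",p=p,d=d)
E
```

```text
pics
{'clock': 0.0, 'q': array([-1.17624331,  0.68995897, -0.19450002,  1.56634384,  0.15729154,
        0.90249321, -0.21510035]), 'qd': array([ 0.00228367,  0.00048243,  0.00250374,  0.00033598,  0.00133906,
       -0.00052255, -0.00060428]), 'joint_torque': array([ 4.69509741e-04, -5.27569163e+01, -1.26689382e+00, -1.53424162e+01,
       -5.26992080e-02,  6.74139097e-03,  1.78508903e-04]), 'tool_pos': array([0.22044103, 0.58416023, 0.23792534]), 'eef_rot': array([ 8.22470104e-01,  5.68807618e-01, -7.05101444e-04,  5.70271738e-04]), 'contact_force': array([0.6804841 , 0.26994679, 0.85454989]), 'moment': array([-0.04426963, -0.02201884, -0.01777008]), 'opening': 1.0038423738403184}
top {'camera_matrix': array([[613.25228694,   0.        , 318.10905738],
       [  0.        , 613.25228694, 245.50928971],
       [  0.        ,   0.        ,   1.        ]]), 'world_from_camera': array([[-0.00717248,  0.98537965, -0.17022189,  0.19872751],
       [-0.99992135, -0.00881881, -0.00891753,  0.08187306],
       [-0.01028831,  0.17014454,  0.98536541,  1.44026947],
       [ 0.        ,  0.        ,  0.        ,  1.        ]])}
scene {'camera_matrix': array([[451.82132396,   0.        , 316.62969218],
       [  0.        , 451.82132396, 240.3285751 ],
       [  0.        ,   0.        ,   1.        ]]), 'world_from_camera': array([[-0.49421115, -0.63215234,  0.59677363,  1.04009898],
       [ 0.86929929, -0.35255755,  0.34644179,  0.4416828 ],
       [-0.00860694,  0.68999029,  0.72376745,  0.82633726],
       [ 0.        ,  0.        ,  0.        ,  1.        ]])}
```

View pics/top0.png

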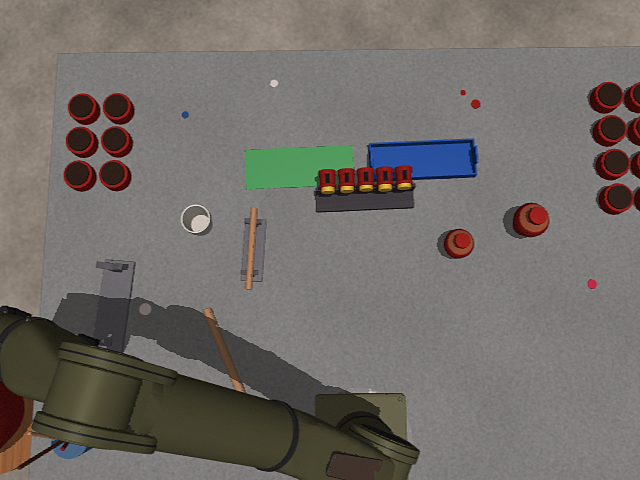

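View pics/scene0.png

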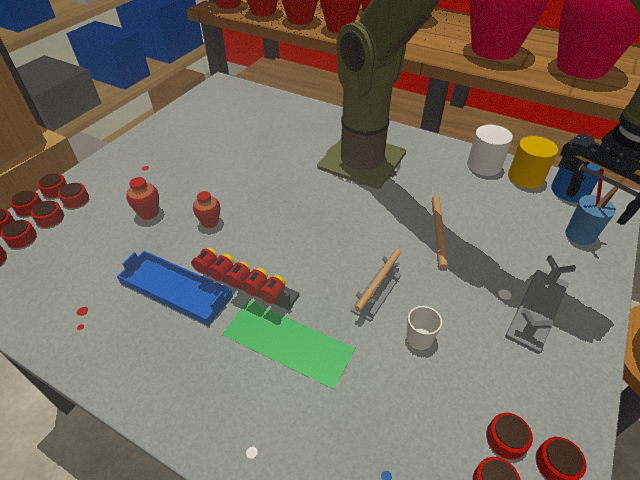

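The top view shows the tray at right (422,160), the green mark at left (300,168), and the rack at (365,190) with five yellow plugs. The dowel lies on its rests at (252,248). A look-alike dowel is at (225,350) and larger empty rests at (115,305). Now I'll measure.

```bash
cat >> h.py <<'E'
def ray(u,v,m,z):
    K=np.array(m["camera_matrix"]);T=np.array(m["world_from_camera"])
    r=T[:3,:3]@np.array([(u-K[0,2])/K[0,0],-(v-K[1,2])/K[1,1],-1]); o=T[:3,3]
    return o+r*(z-o[2])/r[2]
def masks(p):
    h=cv2.cvtColor(p,cv2.COLOR_RGB2HSV); H,S,V=[h[...,i].astype(int) for i in range(3)]
    return dict(green=(H>50)&(H<80)&(S>120),blue=(H>108)&(H<125)&(S>150),yellow=(H>22)&(H<33)&(S>170)&(V>120),wood=(H>6)&(H<18)&(S>70)&(S<170)&(V>120),red=((H<5)|(H>175))&(S>170))
def rect(P):
    c,s,a=cv2.minAreaRect((P[:,:2]*1000).astype(np.float32)); return np.round(c,1),np.round(s,1),round(a,1)
def comps(mask,minA=15):
    n,l,st,c=cv2.connectedComponentsWithStats(mask.astype(np.uint8)); return [(l==i) for i in range(1,n) if st[i,4]>=minA]
E
python3 - <<'E'
from h import *
for n in("top","scene"):
    z=np.load(f"pics/{n}0.npz");p,d=z["p"],z["d"];m=camera_model(n);C=cloud(d,m);M=masks(p)
    print("==",n)
    for k in("green","blue","yellow","wood","red"):
        for c in comps(M[k]):
            P=C[c]; P=P[(P[:,2]<0.2)&(P[:,2]>-.02)]
            if len(P)<12 or P[:,0].min()<.1: continue
            v,u=np.nonzero(c)
            print(k,len(P),"px",round(u.mean()),round(v.mean()),rect(P),"mean",np.round(P.mean(0)*1000,1),"z",np.round(np.percentile(P[:,2],[2,50,98])*1000,1))
E
```

```text
== top
green 2338 px 289 164 (array([643.2, 139.8]), array([102.1, 262.3]), 2.3) mean [6.505e+02 1.632e+02 6.000e-01] z [-5.9  0.6  6.9]
green 18 px 336 180 (array([609.7,  49. ]), array([ 2.6, 24.9]), 88.9) mean [ 6.099e+02  4.910e+01 -3.000e-01] z [-4.3 -0.3  4.4]
blue 3481 px 428 157 (array([ 653.2, -156.6]), array([ 93.4, 253.3]), 1.5) mean [ 661.2 -173.1    7.9] z [-2.7  4.7 38.2]
yellow 19 px 404 184 (array([ 572.4, -102.6]), array([ 9.6, 25.1]), 1.0) mean [ 574.1 -103.2   84.2] z [76.2 86.3 89.3]
yellow 20 px 385 185 (array([569.3, -59.3]), array([11.5, 24.8]), 1.9) mean [571.4 -59.1  84.4] z [75.4 84.5 89. ]
wood 248 px 531 221 (array([ 490.3, -389.7]), array([62.1, 52.3]), 33.0) mean [ 485.  -385.6   84.4] z [77.4 84.5 91.9]
wood 482 px 251 248 (array([435.9, 248.7]), array([ 14.6, 189.6]), 86.7) mean [434.4 248.5  56.5] z [50.4 56.4 63. ]
wood 186 px 458 244 (array([ 440.7, -226.9]), array([49.6, 51.8]), 89.5) mean [ 434.7 -222.7   72.8] z [65.5 72.7 79.4]
wood 71 px 208 313 (array([284.7, 349.3]), array([30.4, 17.2]), 28.2) mean [288.1 350.4  19.7] z [12.9 19.8 25.2]
wood 
[... 5518 characters left out ...]
red 159 px 273 286 (array([589.4,  70.7]), array([39.9, 35.1]), 5.3) mean [589.   73.9  89. ] z [82.2 88.9 93.9]
red 64 px 82 311 (array([ 799.2, -300.1]), array([20.5, 20. ]), 77.7) mean [ 7.987e+02 -3.002e+02  7.000e-01] z [-2.2  0.5  3.4]
red 19 px 80 326 (array([ 828.2, -269.7]), array([ 9.7, 13. ]), 19.0) mean [ 828.5 -270.3    0.9] z [-1.8  0.6  3.8]
red 635 px 507 440 (array([620.6, 579.1]), array([67. , 69.3]), 73.3) mean [635.1 576.7  29.5] z [ 7.9 34.1 38.1]
red 678 px 556 463 (array([619.7, 663.9]), array([67.1, 69.5]), 30.4) mean [632.4 655.3  30.1] z [ 7.3 34.3 38.5]
red 214 px 490 467 (array([691. , 570.5]), array([34.5, 68.6]), 29.4) mean [693.7 562.8  34. ] z [17.2 34.9 37.9]
```

All five plugs are present. Rack yaw is about 2°, with its origin near (592, -15) mm. First I turn the tool onto the rack axes and move toward the tray's near lug.

Emit:
apply_moves(
  series=[
    {"wz": -0.042, "fingers": 1},
    {"wz": -0.042},
    {"wz": -0.042},
    {"x": -0.06, "y": 0.03},
    {"x": -0.07, "y": 0.03},
    {"x": -0.07, "y": 0.03},
    {"x": -0.07, "y": 0.03},
    {"x": -0.07, "y": 0.03},
  ],
)

```text
schema error: expected keys x, y, z, wx, wy, wz, fingers
```

```bash
cat >> h.py <<'E'
A=np.deg2rad(2.0); RO=np.array([592.3,-15.5]); RX=np.array([np.cos(A),np.sin(A)]); RY=np.array([-np.sin(A),np.cos(A)])
def where():
    s=get_state(); p=s["tool_pos"]*1000; q=R.from_quat(s["eef_rot"]).as_matrix()
    dp=p[:2]-RO
    print("t%.2f"%s["clock"],"world",np.round(p,1),"rack",np.round([dp@RX,dp@RY],1),"yaw(x) %.2f"%np.degrees(np.arctan2(q[1,0],q[0,0])),"tilt z",np.round(q[:,2],3),"F",np.round(s["contact_force"],1),"open %.3f"%s["opening"])
def to(x,y,z,world=True,yaw=92.0):
    "total shift in tool axes, units of 80cm"
    s=get_state(); p=s["tool_pos"]*1000; q=R.from_quat(s["eef_rot"])
    t=np.array([x,y]) if world else RO+RX*x+RY*y
    d=q.inv().apply(np.array([t[0],t[1],z])-p)/800
    X=np.array([np.cos(np.radians(yaw)),np.sin(np.radians(yaw)),0]);Z=np.array([0,0,-1.]);T=R.from_matrix(np.stack([X,np.cross(Z,X),Z],1))
    print("to",[x,y,z],"shift",np.round(d,4),"turn",np.round((q.inv()*T).as_rotvec()/np.pi,4))
E
python3 -c "
from h import *
where(); to(664,-281,150)"
```

```text
t0.10 world [220.5 584.2 238. ] rack [-350.7  612.3] yaw(x) 69.33 tilt z [-0.    -0.002 -1.   ] F [-0.4  0.4  0.4] open 0.996
to [664, -281, 150] shift [-0.8161  0.9004  0.1114] turn [-1.000e-04  5.000e-04 -1.259e-01]
```

Emit:
apply_moves(
  series=[
    {"x": 0, "y": 0, "z": 0, "wx": 0, "wy": 0, "wz": -0.045, "fingers": 1},
    {"x": 0, "y": 0, "z": 0, "wx": 0, "wy": 0, "wz": -0.042, "fingers": 1},
    {"x": 0, "y": 0, "z": 0, "wx": 0, "wy": 0, "wz": -0.042, "fingers": 1},
    {"x": -0.06, "y": 0.03, "z": 0, "wx": 0, "wy": 0, "wz": 0, "fingers": 1},
    {"x": -0.07, "y": 0.03, "z": 0, "wx": 0, "wy": 0, "wz": 0, "fingers": 1},
    {"x": -0.07, "y": 0.03, "z": 0, "wx": 0, "wy": 0, "wz": 0, "fingers": 1},
    {"x": -0.07, "y": 0.03, "z": 0, "wx": 0, "wy": 0, "wz": 0, "fingers": 1},
    {"x": -0.07, "y": 0.03, "z": 0, "wx": 0, "wy": 0, "wz": 0, "fingers": 1},
  ],
)

```text
clock: 1.1
tool_pos: [0.3562, 0.3161, 0.2348]
eef_rot: [0.683, 0.731, -0.003, -0.001]
contact_force: [2.0, -0.1, 0.0]
opening: 0.999
```

```bash
python3 -c "
from h import *
where(); to(664,-281,150)"
```

```text
t1.10 world [356.2 316.1 234.8] rack [-224.3  339.6] yaw(x) 93.88 tilt z [-0.004 -0.003 -1.   ] F [ 2.  -0.1  0. ] open 0.999
to [664, -281, 150] shift [-0.7704  0.3338  0.1067] turn [-0.0014  0.0009  0.0104]
```

Emit:
apply_moves(
  series=[
    {"x": -0.07, "y": 0.03, "z": 0.007, "wx": 0, "wy": 0, "wz": 0.01, "fingers": 1},
    {"x": -0.07, "y": 0.03, "z": 0.007, "wx": 0, "wy": 0, "wz": 0, "fingers": 1},
    {"x": -0.07, "y": 0.03, "z": 0.007, "wx": 0, "wy": 0, "wz": 0, "fingers": 1},
    {"x": -0.07, "y": 0.03, "z": 0.007, "wx": 0, "wy": 0, "wz": 0, "fingers": 1},
    {"x": -0.07, "y": 0.03, "z": 0.007, "wx": 0, "wy": 0, "wz": 0, "fingers": 1},
    {"x": -0.07, "y": 0.03, "z": 0.007, "wx": 0, "wy": 0, "wz": 0, "fingers": 1},
    {"x": -0.07, "y": 0.03, "z": 0.007, "wx": 0, "wy": 0, "wz": 0, "fingers": 1},
    {"x": -0.07, "y": 0.03, "z": 0.007, "wx": 0, "wy": 0, "wz": 0, "fingers": 1},
  ],
)

```text
clock: 2.1
tool_pos: [0.5686, -0.134, 0.1888]
eef_rot: [0.694, 0.72, -0.002, -0.001]
contact_force: [1.5, 0.2, 1.0]
opening: 1.004
```

```bash
python3 -c "
from h import *
where(); to(664,-281,150)"
```

```text
t2.10 world [ 568.6 -134.   188.8] rack [ -27.9 -117.6] yaw(x) 92.06 tilt z [-0.004 -0.001 -1.   ] F [1.5 0.2 1. ] open 1.004
to [664, -281, 150] shift [-0.1878  0.1128  0.0482] turn [-0.0012  0.0002  0.0003]
```

Emit:
apply_moves(
  series=[
    {"x": -0.06, "y": 0.038, "z": 0.0, "wx": 0, "wy": 0, "wz": 0, "fingers": 0.3},
    {"x": -0.06, "y": 0.038, "z": 0.01, "wx": 0, "wy": 0, "wz": 0, "fingers": 0.3},
    {"x": -0.06, "y": 0.038, "z": 0.02, "wx": 0, "wy": 0, "wz": 0, "fingers": 0.3},
    {"x": -0.01, "y": 0, "z": 0.01, "wx": 0, "wy": 0, "wz": 0, "fingers": 0.3},
    {"x": 0, "y": 0, "z": 0.0, "wx": 0, "wy": 0, "wz": 0, "fingers": 0.3},
  ],
)

```text
clock: 2.72
tool_pos: [0.6649, -0.2941, 0.1516]
eef_rot: [0.697, 0.717, -0.003, -0.002]
contact_force: [-0.4, -0.4, -0.1]
opening: 0.647
```

```bash
python3 -c "
from h import *
where(); to(664,-281,150)
p,d,m=save('wrist','pics/w1.png');np.savez('pics/w1.npz',p=p,d=d,K=m['camera_matrix'],T=m['world_from_camera'])
C=cloud(d,m);M=masks(p)
for k in('blue','yellow'):
  for c in comps(M[k],100):
    P=C[c];print(k,len(P),rect(P),'z',np.percentile(P[:,2],[2,50,98])*1000)
    hi=P[P[:,2]>.038]
    if k=='blue' and len(hi)>20: print('lug',rect(hi),len(hi),hi.min(0)*1000,hi.max(0)*1000)
"
```

```text
t2.73 world [ 664.9 -294.1  151.6] rack [  62.8 -280.9] yaw(x) 91.56 tilt z [-0.008 -0.001 -1.   ] F [-0.4 -0.4 -0.1] open 0.647
to [664, -281, 150] shift [ 0.0164 -0.0006  0.002 ] turn [-0.0025  0.0003 -0.0025]
blue 21224 (array([ 637.8, -174.8]), array([117.8, 237.1]), 2.1) z [ 2.16940351  3.9284064  32.4913143 ]
lug (array([ 629.5, -286.7]), array([93.8,  7.2]), 6.3) 413 [ 583.27251617 -295.44364755   38.13180033] [ 676.20749286 -280.84078435  297.82664626]
```

View pics/w1.png

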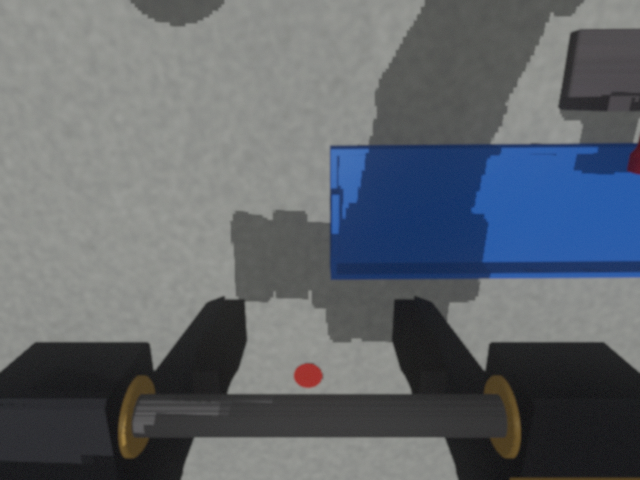

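The wrist view shows the tray's end wall at u≈332 and the lug at about (337,212). The fingers are at the bottom. Next I cast the lug edges onto z = 46 mm.

```bash
python3 -c "
from h import *
z=np.load('pics/w1.npz');m=dict(camera_matrix=z['K'],world_from_camera=z['T']);p,d=z['p'],z['d'];C=cloud(d,m)
print(np.round(C[180:245:6,325:350:3,2]*1000))
for u,v in((332,188),(332,235),(341,188),(341,235)): print(np.round(ray(u,v,m,.046)*1000,1))
print('rim z26',[np.round(ray(u,v,m,.026)*1000,1)[:2] for u,v in((331,146),(331,278),(639,144),(639,276))])
g=cv2.cvtColor(p,cv2.COLOR_RGB2HSV);print(p[205:240:10,326:350].tolist()[0])
"
```

```text
[[-0. -0. 26. 25. 25.  3.  3.  5.  4.]
 [ 1.  0. 26. 26.  4.  5.  4.  4.  4.]
 [ 0.  1. 30. 37. 39.  3.  3.  3.  4.]
 [-1. -1. 28. 44. 46.  3.  3.  3.  3.]
 [ 0. -1. 29. 46. 45.  3.  3.  5.  4.]
 [ 0.  1. 30. 45. 46.  4.  5.  3.  3.]
 [-0. -0. 30. 44. 45.  4.  3.  4.  4.]
 [-1.  0. 29. 45. 46.  4.  3.  5.  4.]
 [-1. -1. 28. 45. 45.  4.  3.  4.  3.]
 [-0.  0. 28. 46. 45.  4.  3.  4.  4.]
 [-1. -2. 29. 46. 45.  3.  3.  3.  3.]]
[ 632.5 -287.    46. ]
[ 662.3 -285.9   46. ]
[ 632.3 -281.6   46. ]
[ 662.1 -280.2   46. ]
rim z26 [array([ 609.5, -288. ]), array([ 700. , -284.6]), array([602.5, -93.9]), array([691.9, -70.4])]
[[145, 146, 143], [145, 147, 144], [138, 140, 138], [117, 120, 124], [80, 89, 112], [50, 77, 128], [51, 91, 154], [57, 101, 170], [58, 103, 174], [57, 103, 174], [56, 102, 173], [55, 100, 170], [49, 89, 156], [42, 74, 133], [38, 64, 115], [42, 68, 120], [46, 82, 142], [53, 96, 163], [57, 102, 173], [58, 104, 174], [57, 103, 173], [54, 99, 168], [47, 85, 150], [35, 67, 122]]
```

Emit:
apply_moves(
  series=[
    {"x": 0.0135, "y": -0.002, "z": 0.0, "wx": -0.0025, "wy": 0, "wz": -0.003, "fingers": 0.1},
    {"x": 0, "y": 0, "z": 0.05, "wx": 0, "wy": 0, "wz": 0, "fingers": 0.1},
    {"x": 0, "y": 0, "z": 0.05, "wx": 0, "wy": 0, "wz": 0, "fingers": 0.1},
    {"x": 0, "y": 0, "z": 0.045, "wx": 0, "wy": 0, "wz": 0, "fingers": 0.1},
    {"x": 0, "y": 0, "z": 0, "wx": 0, "wy": 0, "wz": 0, "fingers": 0.1},
  ],
)

```text
clock: 3.4
tool_pos: [0.6653, -0.2696, 0.0401]
eef_rot: [0.689, 0.725, 0.004, 0.001]
contact_force: [0.0, 0.3, 0.4]
opening: 0.554
```

```bash
python3 -c "
from h import *
where(); to(663,-283.3,28)"
```

```text
t3.40 world [ 665.3 -269.6   40.1] rack [  64.1 -256.5] yaw(x) 92.96 tilt z [ 0.007  0.004 -1.   ] F [0.  0.3 0.4] open 0.554
to [663, -283.3, 28] shift [-0.017  -0.0038  0.015 ] turn [ 0.0024 -0.0012  0.0053]
```

Emit:
apply_moves(
  series=[
    {"x": -0.009, "y": -0.002, "z": 0.008, "wx": 0.0015, "wy": -0.0006, "wz": 0.003, "fingers": 0.1},
    {"x": 0, "y": 0, "z": 0, "wx": 0, "wy": 0, "wz": 0, "fingers": 0.1},
    {"x": 0, "y": 0, "z": 0, "wx": 0, "wy": 0, "wz": 0, "fingers": 0.1},
  ],
)

```text
clock: 3.78
tool_pos: [0.6672, -0.2762, 0.039]
eef_rot: [0.692, 0.722, 0.004, 0.003]
contact_force: [1.0, 1.0, 0.6]
opening: 0.546
```

```bash
python3 -c "
from h import *
where(); to(663,-283.3,28)"
```

```text
t3.77 world [ 667.2 -276.2   39. ] rack [  65.7 -263.1] yaw(x) 92.48 tilt z [ 0.01   0.001 -1.   ] F [1.  1.  0.6] open 0.546
to [663, -283.3, 28] shift [-0.0087 -0.0057  0.0137] turn [ 0.0031 -0.0001  0.0026]
```

Emit:
apply_moves(
  series=[
    {"x": -0.005, "y": -0.004, "z": 0.008, "wx": 0.002, "wy": 0, "wz": 0.002, "fingers": 0.1},
    {"x": -0.003, "y": -0.002, "z": 0.006, "wx": 0.001, "wy": 0, "wz": 0, "fingers": 0.1},
    {"x": 0, "y": 0, "z": 0, "wx": 0, "wy": 0, "wz": 0, "fingers": 0.1},
  ],
)

```text
clock: 4.15
tool_pos: [0.6628, -0.284, 0.0282]
eef_rot: [0.694, 0.72, 0.0, 0.001]
contact_force: [0.1, 0.0, -0.0]
opening: 0.545
```

```bash
python3 -c "
from h import *
where(); to(663,-283.3,28)"
```

```text
t4.15 world [ 662.8 -284.    28.2] rack [  61.1 -270.8] yaw(x) 92.05 tilt z [ 0.001 -0.001 -1.   ] F [ 0.1  0.  -0. ] open 0.545
to [663, -283.3, 28] shift [0.0009 0.0003 0.0002] turn [0.0004 0.0003 0.0003]
```

Emit:
apply_moves(
  series=[
    {"x": 0.0008, "y": 0, "z": 0, "wx": 0, "wy": 0, "wz": 0, "fingers": -1},
    {"x": 0, "y": 0, "z": 0, "wx": 0, "wy": 0, "wz": 0, "fingers": -1},
    {"x": 0, "y": 0, "z": 0, "wx": 0, "wy": 0, "wz": 0, "fingers": -1},
    {"x": 0, "y": 0, "z": 0, "wx": 0, "wy": 0, "wz": 0, "fingers": -1},
    {"x": 0, "y": 0, "z": 0, "wx": 0, "wy": 0, "wz": 0, "fingers": -1},
    {"x": 0, "y": 0, "z": 0, "wx": 0, "wy": 0, "wz": 0, "fingers": -1},
  ],
  force=12,
)

```text
clock: 4.9
tool_pos: [0.663, -0.2832, 0.0282]
eef_rot: [0.694, 0.72, 0.0, 0.001]
contact_force: [0.1, -0.7, -0.2]
opening: 0.057
```

```bash
python3 -c "
from h import *
where(); p,d,m=save('top','pics/t1.png');C=cloud(d,m);M=masks(p)
for c in comps(M['blue'],300): P=C[c];print(rect(P))"
```

```text
t4.90 world [ 663.  -283.2   28.2] rack [  61.3 -270. ] yaw(x) 92.05 tilt z [ 0.002 -0.001 -1.   ] F [ 0.1 -0.7 -0.2] open 0.057
(array([498.7, -19.4]), array([243. , 584.8]), 48.8)
```

Emit:
apply_moves(
  series=[
    {"x": 0.015, "y": 0, "z": 0, "wx": 0, "wy": 0, "wz": 0, "fingers": -1},
    {"x": 0.025, "y": -0.0005, "z": 0, "wx": 0, "wy": 0, "wz": 0, "fingers": -1},
    {"x": 0.03, "y": -0.0005, "z": 0, "wx": 0, "wy": 0, "wz": 0, "fingers": -1},
    {"x": 0.03, "y": -0.0005, "z": 0, "wx": 0, "wy": 0, "wz": 0, "fingers": -1},
    {"x": 0.03, "y": -0.0005, "z": 0, "wx": 0, "wy": 0, "wz": 0, "fingers": -1},
    {"x": 0.025, "y": 0, "z": 0, "wx": 0, "wy": 0, "wz": 0, "fingers": -1},
    {"x": 0.01, "y": 0, "z": 0, "wx": 0, "wy": 0, "wz": 0, "fingers": -1},
    {"x": 0, "y": 0, "z": 0, "wx": 0, "wy": 0, "wz": 0, "fingers": -1},
  ],
)

```text
clock: 5.95
tool_pos: [0.6552, -0.1401, 0.0282]
eef_rot: [0.693, 0.721, 0.0, 0.0]
contact_force: [-0.3, 0.3, 0.2]
opening: 0.051
```

```bash
python3 -c "
from h import *
where(); to(59.8,-124.5,28,False)
p,d,m=save('top','pics/t2.png');p,d,m=save('scene','pics/s2.png')"
```

```text
t5.95 world [ 655.2 -140.1   28.2] rack [  58.5 -126.7] yaw(x) 92.26 tilt z [ 0.  0. -1.] F [-0.3  0.3  0.2] open 0.051
to [59.8, -124.5, 28] shift [0.0027 0.0016 0.0003] turn [ 0.0002 -0.      0.0014]
```

View pics/s2.png

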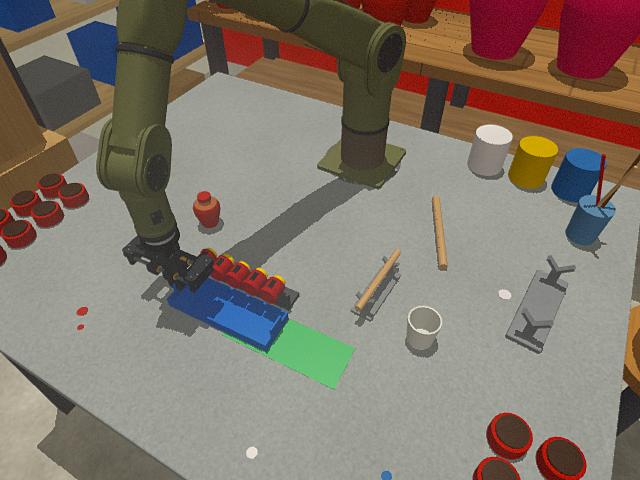

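The scene view shows the tray dragged under the necks, with its +y lug at about (280,325). I measure it before releasing.

```bash
cat >> h.py <<'E'
def tray(n,f,vis=None):
    p,d,m=save(n,f); C=cloud(d,m); P=p.astype(int); b=(P[...,2]>P[...,0]*1.5)&(P[...,2]>P[...,1]*1.2)
    b&=(C[...,2]<.055)&(C[...,2]>-.01)&(C[...,0]>.55)&(C[...,0]<.75)&(abs(C[...,1])<.45)
    b=cv2.morphologyEx(b.astype(np.uint8),cv2.MORPH_OPEN,np.ones((2,2)))>0
    Q=C[b]; rx=(Q[:,:2]*1000-RO)@RX; ry=(Q[:,:2]*1000-RO)@RY; z=Q[:,2]*1000
    print(n,len(Q),rect(Q),"rack x",np.round(np.percentile(rx,[.5,99.5]),1),"y",np.round(np.percentile(ry,[.5,99.5]),1))
    L=(z>36)&(z<52); 
    for s in(-1,1):
        k=L&(ry*s>s*np.median(ry))
        if k.sum()>8: print(" lug",s,k.sum(),"rack x",np.round(np.percentile(rx[k],[3,97]),1),"y",np.round(np.percentile(ry[k],[3,97]),1))
    for s in(-1,1):
        for lo,hi in((-130,-60),(-60,0),(0,60),(60,130)):
            k=(ry>lo)&(ry<hi)&(z>18)&(z<30)&((rx>52) if s>0 else(rx<52))
            if k.sum()>8: print("  wall",s,(lo,hi),k.sum(),np.round(np.percentile(rx[k],[3,50,97]),1))
E
python3 -c "
from h import *
tray('scene','pics/s3.png');tray('top','pics/t3.png');"
```

```text
scene 4443 (array([764.8, 194.1]), array([707.3, 219.4]), 59.2) rack x [ 7.6 98.4] y [-127.   126.1]
 lug -1 13 rack x [66.1 72.6] y [-126.6 -123.6]
 lug 1 75 rack x [33.8 70.4] y [119.1 124.2]
  wall -1 (-130, -60) 30 [ 8.6 10.8 13. ]
  wall -1 (-60, 0) 72 [ 7.6 10.8 12.3]
  wall -1 (0, 60) 79 [ 7.5 10.3 11.6]
  wall -1 (60, 130) 137 [ 7.3 10.7 46.9]
  wall 1 (-130, -60) 117 [68.3 96.  98.1]
  wall 1 (-60, 0) 92 [92.9 96.2 97.9]
  wall 1 (0, 60) 94 [93.  96.1 97.7]
  wall 1 (60, 130) 157 [57.4 94.5 97.1]
top 2206 (array([447.6, -29.1]), array([486.7, 261.4]), 2.7) rack x [-389.9   96.2] y [-129.1  123.6]
 lug -1 10 rack x [32.3 40.8] y [-126.5 -122.6]
 lug 1 30 rack x [33.  68.1] y [120.9 124.3]
  wall -1 (-130, -60) 36 [ 7.6 16.2 33.4]
  wall -1 (60, 130) 31 [ 6.1 10.6 30.5]
  wall 1 (-130, -60) 17 [91.4 94.  97.4]
  wall 1 (-60, 0) 29 [92.5 94.1 96.3]
  wall 1 (0, 60) 40 [92.1 93.8 96. ]
  wall 1 (60, 130) 53 [82.4 93.5 95.1]
```

Emit:
apply_moves(
  series=[
    {"x": 0.0025, "y": 0, "z": 0, "wx": 0, "wy": 0, "wz": 0, "fingers": -1},
    {"x": 0, "y": 0, "z": 0, "wx": 0, "wy": 0, "wz": 0, "fingers": -1},
    {"x": 0, "y": 0, "z": 0, "wx": 0, "wy": 0, "wz": 0, "fingers": -0.3},
    {"x": 0, "y": 0, "z": 0, "wx": 0, "wy": 0, "wz": 0, "fingers": -0.3},
    {"x": 0, "y": 0, "z": 0, "wx": 0, "wy": 0, "wz": 0, "fingers": -0.3},
    {"x": 0, "y": 0.0, "z": -0.03, "wx": 0, "wy": 0, "wz": 0, "fingers": -0.3},
    {"x": 0, "y": 0.0, "z": -0.07, "wx": 0, "wy": 0, "wz": 0, "fingers": 0},
    {"x": 0, "y": 0.0, "z": -0.07, "wx": 0, "wy": 0, "wz": 0, "fingers": 0},
  ],
)

```text
clock: 7.15
tool_pos: [0.6516, -0.1427, 0.1622]
eef_rot: [0.695, 0.719, -0.004, -0.003]
contact_force: [-0.5, -0.9, 0.4]
opening: 0.498
```

```bash
python3 -c "
from h import *
where(); tray('scene','pics/s4.png')
p,d,m=save('scene','pics/s4b.png');C=cloud(d,m)
for k in comps(masks(p)['wood'],200): 
  P=C[k]; P=P[(P[:,2]>.052)&(P[:,2]<.07)]; print(rect(P),P.mean(0))
to(415,249.7,160)"
```

```text
t7.15 world [ 651.6 -142.7  162.2] rack [  54.8 -129.2] yaw(x) 91.96 tilt z [-0.01  -0.002 -1.   ] F [-0.5 -0.9  0.4] open 0.498
scene 4847 (array([754.2, 176. ]), array([749.2, 219.1]), 59.2) rack x [ 7.9 98.3] y [-128.3  125.2]
 lug -1 48 rack x [35.1 71.7] y [-127.8 -123.8]
 lug 1 76 rack x [33.1 71.6] y [118.5 123.7]
  wall -1 (-130, -60) 116 [ 8.5 11.5 48.4]
  wall -1 (-60, 0) 70 [ 7.7 10.5 12.3]
  wall -1 (0, 60) 77 [ 7.5 10.3 11.5]
  wall -1 (60, 130) 134 [ 7.7 10.8 48.3]
  wall 1 (-130, -60) 134 [57.5 95.2 98. ]
  wall 1 (-60, 0) 82 [92.5 96.2 98.1]
  wall 1 (0, 60) 93 [92.8 96.1 97.7]
  wall 1 (60, 130) 160 [57.6 94.6 97.6]
(array([0., 0.]), array([0., 0.]), 0.0) [nan nan nan]
(array([-927.6,  422.8]), array([340.1,  12.2]), 85.9) [-0.9304578   0.41180321  0.06041592]
(array([0., 0.]), array([0., 0.]), 0.0) [nan nan nan]
(array([0., 0.]), array([0., 0.]), 0.0) [nan nan nan]
(array([0., 0.]), array([0., 0.]), 0.0) [nan nan nan]
(array([0., 0.]), array([0., 0.]), 0.0) [nan nan nan]
(array([435.3, 246.3]), array([ 15. , 192.1]), 86.7) [0.43944925 0.24707452 0.05700094]
to [415, 249.7, 160] shift [ 0.5006 -0.2851  0.0072] turn [ 0.0011  0.001  -0.0005]<string>:6: RuntimeWarning: Mean of empty slice.
  ret = um.true_divide(
```

Emit:
apply_moves(
  series=[
    {"x": 0.065, "y": -0.037, "z": 0, "wx": 0, "wy": 0, "wz": 0.01, "fingers": 0},
    {"x": 0.065, "y": -0.037, "z": 0, "wx": 0, "wy": 0, "wz": 0.01, "fingers": 0},
    {"x": 0.065, "y": -0.037, "z": 0, "wx": 0, "wy": 0, "wz": 0.01, "fingers": 0},
    {"x": 0.065, "y": -0.037, "z": 0, "wx": 0, "wy": 0, "wz": 0, "fingers": 0},
    {"x": 0.065, "y": -0.037, "z": 0, "wx": 0, "wy": 0, "wz": 0, "fingers": 0},
    {"x": 0.065, "y": -0.037, "z": 0, "wx": 0, "wy": 0, "wz": 0, "fingers": 0},
    {"x": 0.04, "y": -0.03, "z": 0, "wx": 0, "wy": 0, "wz": 0, "fingers": 0},
    {"x": 0, "y": 0, "z": 0, "wx": 0, "wy": 0, "wz": 0, "fingers": 0},
  ],
)

```text
clock: 8.25
tool_pos: [0.4635, 0.2174, 0.1633]
eef_rot: [0.73, 0.683, 0.002, 0.004]
contact_force: [0.3, -0.8, -0.7]
opening: 0.496
```

```bash
python3 -c "
from h import *
where(); to(415.6,248.7,120,yaw=86.7)"
```

```text
t8.25 world [463.5 217.4 163.3] rack [-120.6  237.2] yaw(x) 86.14 tilt z [ 0.008 -0.003 -1.   ] F [ 0.3 -0.8 -0.7] open 0.496
to [415.6, 248.7, 120] shift [ 0.0351 -0.0628  0.0535] turn [ 0.0026  0.0007 -0.0031]
```

Emit:
apply_moves(
  series=[
    {"x": 0.02, "y": -0.033, "z": 0.0, "wx": 0.001, "wy": 0, "wz": -0.002, "fingers": 0},
    {"x": 0.012, "y": -0.025, "z": 0.03, "wx": 0.001, "wy": 0, "wz": -0.001, "fingers": 0},
    {"x": 0.001, "y": 0, "z": 0.03, "wx": 0, "wy": 0, "wz": 0, "fingers": 0},
    {"x": 0, "y": 0, "z": 0, "wx": 0, "wy": 0, "wz": 0, "fingers": 0},
    {"x": 0, "y": 0, "z": 0, "wx": 0, "wy": 0, "wz": 0, "fingers": 0},
  ],
)

```text
clock: 8.88
tool_pos: [0.4222, 0.2427, 0.1137]
eef_rot: [0.73, 0.684, 0.0, 0.004]
contact_force: [-0.3, 1.0, 0.3]
opening: 0.504
```

```bash
python3 -c "
from h import *
where(); to(415.6,248.7,31,yaw=86.7)
p,d,m=save('wrist','pics/w2.png');C=cloud(d,m)
for k in comps(masks(p)['wood'],300): print(rect(C[k]),np.percentile(C[k][:,2],[2,50,98])*1000)"
```

```text
t8.88 world [422.2 242.7 113.7] rack [-161.  264.] yaw(x) 86.27 tilt z [ 0.005 -0.005 -1.   ] F [-0.3  1.   0.3] open 0.504
to [415.6, 248.7, 31] shift [ 0.0074 -0.0093  0.1033] turn [ 0.0017  0.0014 -0.0024]
(array([422.2, 247.8]), array([ 14.8, 166.6]), 86.1) [49.92008929 56.04505043 57.82803989]
```

View pics/w2.png

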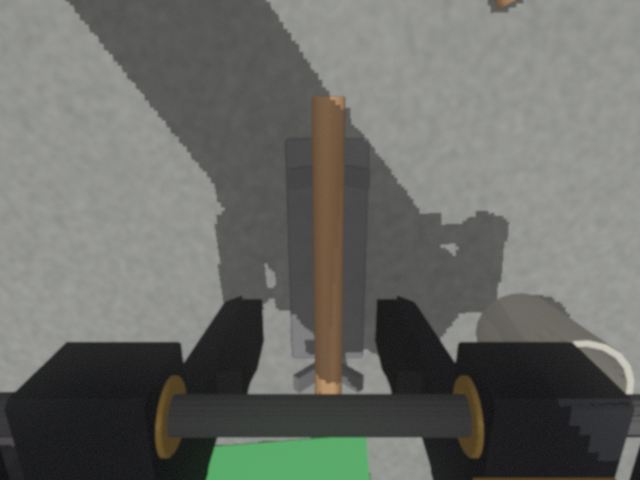

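The wrist view shows the dowel centred between the open fingers (u≈328, v 95–395) and the white cup clear on the right. Descending to grip.

Emit:
apply_moves(
  series=[
    {"x": 0.006, "y": -0.008, "z": 0.0, "wx": 0.001, "wy": 0.001, "wz": -0.002, "fingers": 0},
    {"x": 0, "y": 0, "z": 0.04, "wx": 0, "wy": 0, "wz": 0, "fingers": 0},
    {"x": 0, "y": 0, "z": 0.04, "wx": 0, "wy": 0, "wz": 0, "fingers": 0},
    {"x": 0, "y": 0, "z": 0.02, "wx": 0, "wy": 0, "wz": 0, "fingers": 0},
    {"x": 0, "y": 0, "z": 0, "wx": 0, "wy": 0, "wz": 0, "fingers": 0},
  ],
)

```text
clock: 9.55
tool_pos: [0.4188, 0.2506, 0.0351]
eef_rot: [0.728, 0.686, 0.005, 0.001]
contact_force: [-0.3, 0.6, 0.3]
opening: 0.499
```

```bash
python3 -c "
from h import *
where(); to(415.6,248.2,31,yaw=86.4)"
```

```text
t9.55 world [418.8 250.6  35.1] rack [-164.1  272. ] yaw(x) 86.56 tilt z [ 0.008  0.006 -1.   ] F [-0.3  0.6  0.3] open 0.499
to [415.6, 248.2, 31] shift [-0.0033 -0.0038  0.0051] turn [ 0.0026 -0.0019  0.0009]
```

Emit:
apply_moves(
  series=[
    {"x": -0.003, "y": -0.004, "z": 0.004, "wx": 0.0025, "wy": -0.002, "wz": 0.001, "fingers": 0},
    {"x": 0, "y": 0, "z": 0.001, "wx": 0, "wy": 0, "wz": 0, "fingers": 0},
    {"x": 0, "y": 0, "z": 0, "wx": 0, "wy": 0, "wz": 0, "fingers": -1},
    {"x": 0, "y": 0, "z": 0, "wx": 0, "wy": 0, "wz": 0, "fingers": -1},
    {"x": 0, "y": 0, "z": 0, "wx": 0, "wy": 0, "wz": 0, "fingers": -1},
    {"x": 0, "y": 0, "z": 0, "wx": 0, "wy": 0, "wz": 0, "fingers": -1},
    {"x": 0, "y": 0, "z": 0, "wx": 0, "wy": 0, "wz": 0, "fingers": -1},
  ],
  force=45,
)

```text
clock: 10.42
tool_pos: [0.4163, 0.2477, 0.0336]
eef_rot: [0.73, 0.684, 0.001, 0.001]
contact_force: [-0.4, -0.6, 0.1]
opening: 0.161
```

```bash
python3 -c "
from h import *
where()"
```

```text
t10.43 world [416.3 247.7  33.6] rack [-166.7  269.2] yaw(x) 86.28 tilt z [ 0.002 -0.    -1.   ] F [-0.4 -0.6  0.1] open 0.161
```

Emit:
apply_moves(
  series=[
    {"x": 0, "y": 0, "z": -0.02, "wx": 0, "wy": 0, "wz": 0, "fingers": -1},
    {"x": 0, "y": 0, "z": -0.05, "wx": 0, "wy": 0, "wz": 0, "fingers": -1},
    {"x": -0.02, "y": 0, "z": -0.03, "wx": 0, "wy": 0, "wz": -0.011, "fingers": -1},
    {"x": -0.04, "y": 0, "z": 0, "wx": 0, "wy": 0, "wz": -0.011, "fingers": -1},
    {"x": -0.06, "y": 0, "z": 0, "wx": 0, "wy": 0, "wz": -0.01, "fingers": -1},
    {"x": -0.06, "y": 0, "z": 0, "wx": 0, "wy": 0, "wz": 0, "fingers": -1},
    {"x": -0.04, "y": 0, "z": 0, "wx": 0, "wy": 0, "wz": 0, "fingers": -1},
    {"x": 0, "y": 0, "z": 0, "wx": 0, "wy": 0, "wz": 0, "fingers": -1},
  ],
)

```text
clock: 11.42
tool_pos: [0.4197, 0.0724, 0.1152]
eef_rot: [0.691, 0.723, 0.005, -0.0]
contact_force: [-0.6, -0.0, 0.5]
opening: 0.163
```

```bash
cat >> h.py <<'E'
def dowel(n,f):
    p,d,m=save(n,f); C=cloud(d,m); z0=get_state()["tool_pos"]
    for k in comps(masks(p)["wood"],150):
        P=C[k]; P=P[np.linalg.norm(P-z0,axis=1)<.16]
        if len(P)<100: continue
        c=P.mean(0); dv=np.linalg.svd(P-c,full_matrices=False)[2][0]; dv*=np.sign(dv[0])
        t=(P-c)@dv; e=[c+dv*np.percentile(t,q) for q in(.5,99.5)]
        print(n,"dowel heading %.2f pitch %.2f"%(np.degrees(np.arctan2(dv[1],dv[0])),np.degrees(np.arcsin(dv[2]))),[np.round(np.r_[(x[:2]*1000-RO)@RX,(x[:2]*1000-RO)@RY,x[2]*1000],1) for x in e])
E
python3 -c "
from h import *
where();to(-160,88,56,False); dowel('scene','pics/s5.png'); dowel('top','pics/t5.png')"
```

```text
t11.43 world [419.7  72.4 115.2] rack [-169.5   93.8] yaw(x) 92.55 tilt z [ 0.007  0.008 -1.   ] F [-0.6 -0.   0.5] open 0.163
to [-160, 88, 56] shift [-0.0079  0.0112  0.074 ] turn [ 0.0023 -0.0024  0.003 ]
scene dowel heading 5.15 pitch 3.75 [array([-187.4,   91.1,  132.2]), array([-56.3,  98.3, 140.8])]
```

View pics/s5.png

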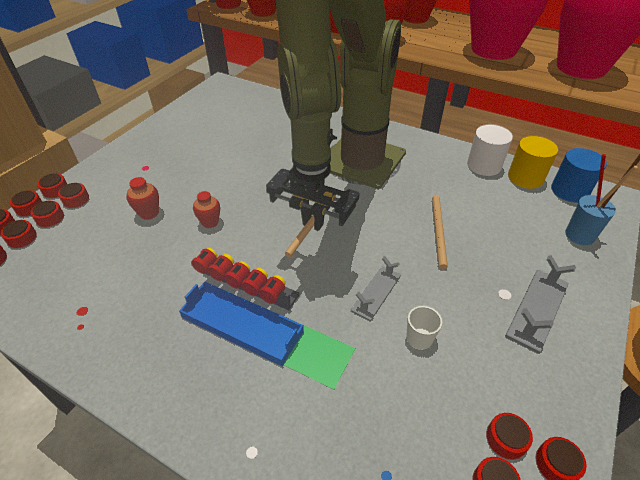

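The tray has been knocked: its +y lug is now at (295,340) and a gap shows between the rack and the tray. Measuring it.

```bash
python3 -c "
from h import *
tray('scene','pics/s6.png'); tray('top','pics/t6.png')
p=cv2.imread('pics/t6.png'); cv2.imwrite('pics/t6c.png',cv2.resize(p[120:320,200:500],None,fx=2.5,fy=2.5))"
```

```text
scene 5157 (array([760. , 203.4]), array([701.3, 221.3]), 57.9) rack x [ 20.4 110.9] y [-82.5 171.3]
 lug -1 55 rack x [47.1 83.5] y [-82.4 -78.5]
 lug 1 73 rack x [45.9 84.5] y [163.8 169.7]
  wall -1 (-130, -60) 52 [21.5 24.8 49.4]
  wall -1 (-60, 0) 71 [20.4 23.3 24.9]
  wall -1 (0, 60) 78 [19.9 22.9 24.6]
  wall -1 (60, 130) 104 [19.8 22.8 24.6]
  wall 1 (-130, -60) 92 [ 54.5  89.5 110. ]
  wall 1 (-60, 0) 91 [105.4 108.9 110.7]
  wall 1 (0, 60) 95 [105.5 108.7 110.1]
  wall 1 (60, 130) 117 [104.6 108.4 110.1]
top 2776 (array([452.7,  15.2]), array([500.1, 262.4]), 3.1) rack x [-201.9  108.9] y [-82.4 168.3]
 lug -1 39 rack x [48.3 84. ] y [-82.3 -77.3]
 lug 1 28 rack x [44.3 82.3] y [166.3 170.3]
  wall 1 (-130, -60) 29 [ 68.2 103.3 107.8]
  wall 1 (-60, 0) 39 [105.1 106.9 109.2]
  wall 1 (0, 60) 40 [104.9 106.6 108.6]
  wall 1 (60, 130) 47 [104.3 106.3 107.9]
```

View pics/t6c.png

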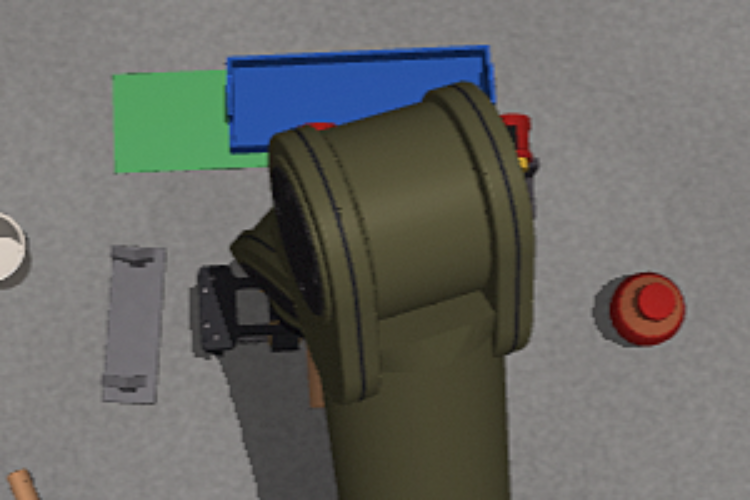

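The top view agrees: the tray moved to about rack (65, +44). I'll put the dowel back on its rests, re-centre the tray, then continue.

Emit:
apply_moves(
  series=[
    {"x": 0.04, "y": 0, "z": 0, "wx": 0.001, "wy": -0.001, "wz": 0.012, "fingers": -1},
    {"x": 0.06, "y": 0, "z": 0, "wx": 0.001, "wy": -0.001, "wz": 0.012, "fingers": -1},
    {"x": 0.06, "y": 0, "z": 0, "wx": 0, "wy": 0, "wz": 0.009, "fingers": -1},
    {"x": 0.04, "y": 0, "z": 0, "wx": 0, "wy": 0, "wz": 0, "fingers": -1},
    {"x": 0.01, "y": 0, "z": 0, "wx": 0, "wy": 0, "wz": 0, "fingers": -1},
    {"x": 0, "y": 0, "z": 0, "wx": 0, "wy": 0, "wz": 0, "fingers": -1},
  ],
)

```text
clock: 12.38
tool_pos: [0.4188, 0.2574, 0.1161]
eef_rot: [0.723, 0.691, 0.004, -0.003]
contact_force: [-0.3, -0.2, 0.2]
opening: 0.163
```

```bash
python3 -c "
from h import *
where();to(416.3,247.7,33.6,yaw=86.3)"
```

```text
t12.38 world [418.8 257.4 116.1] rack [-163.8  278.8] yaw(x) 87.45 tilt z [ 0.002  0.009 -1.   ] F [-0.3 -0.2  0.2] open 0.163
to [416.3, 247.7, 33.6] shift [-0.0131 -0.0028  0.1031] turn [ 0.0004 -0.0028  0.0064]
```

Emit:
apply_moves(
  series=[
    {"x": -0.009, "y": -0.0025, "z": 0.01, "wx": 0, "wy": -0.0025, "wz": 0.006, "fingers": -1},
    {"x": -0.003, "y": 0, "z": 0.025, "wx": 0, "wy": 0, "wz": 0, "fingers": -1},
    {"x": 0, "y": 0, "z": 0.025, "wx": 0, "wy": 0, "wz": 0, "fingers": -1},
    {"x": 0, "y": 0, "z": 0.015, "wx": 0, "wy": 0, "wz": 0, "fingers": -1},
    {"x": 0, "y": 0, "z": 0.0, "wx": 0, "wy": 0, "wz": 0, "fingers": -1},
  ],
)

```text
clock: 13.0
tool_pos: [0.4156, 0.2373, 0.0533]
eef_rot: [0.733, 0.68, -0.004, 0.003]
contact_force: [0.0, 0.8, -0.1]
opening: 0.168
```

```bash
python3 -c "
from h import *
where();to(416.3,247.7,33.6,yaw=86.3); dowel('scene','pics/s7.png')"
```

```text
t13.00 world [415.6 237.3  53.3] rack [-167.8  258.8] yaw(x) 85.64 tilt z [-0.002 -0.009 -1.   ] F [ 0.   0.8 -0.1] open 0.168
to [416.3, 247.7, 33.6] shift [ 0.0132 -0.      0.0245] turn [-0.0003  0.0028 -0.0037]
scene dowel heading -4.73 pitch -1.18 [array([-174.6,  261.9,   77.6]), array([-55. , 247.7,  75.2])]
```

Emit:
apply_moves(
  series=[
    {"x": 0.006, "y": 0, "z": 0, "wx": 0, "wy": 0.002, "wz": -0.003, "fingers": -1},
    {"x": 0.005, "y": 0, "z": 0.0, "wx": 0, "wy": 0, "wz": 0, "fingers": -1},
    {"x": 0, "y": 0, "z": 0, "wx": 0, "wy": 0, "wz": 0, "fingers": -1},
    {"x": 0, "y": 0, "z": 0, "wx": 0, "wy": 0, "wz": 0, "fingers": -1},
  ],
)

```text
clock: 13.55
tool_pos: [0.4174, 0.2475, 0.0553]
eef_rot: [0.73, 0.683, 0.001, 0.0]
contact_force: [-0.5, -0.6, 0.0]
opening: 0.164
```

```bash
python3 -c "
from h import *
where();to(416.3,247.7,33.6,yaw=86.3)"
```

```text
t13.55 world [417.4 247.5  55.3] rack [-165.6  268.9] yaw(x) 86.20 tilt z [ 0.002  0.001 -1.   ] F [-0.5 -0.6  0. ] open 0.164
to [416.3, 247.7, 33.6] shift [ 0.0001 -0.0014  0.0271] turn [ 0.0006 -0.0002 -0.0006]
```

Emit:
apply_moves(
  series=[
    {"x": 0, "y": -0.001, "z": 0.008, "wx": 0, "wy": 0, "wz": 0, "fingers": -1},
    {"x": 0, "y": 0, "z": 0.01, "wx": 0, "wy": 0, "wz": 0, "fingers": -1},
    {"x": 0, "y": 0, "z": 0.007, "wx": 0, "wy": 0, "wz": 0, "fingers": -1},
    {"x": 0, "y": 0, "z": 0, "wx": 0, "wy": 0, "wz": 0, "fingers": -1},
    {"x": 0, "y": 0, "z": 0, "wx": 0, "wy": 0, "wz": 0, "fingers": -1},
  ],
)

```text
clock: 14.18
tool_pos: [0.4166, 0.2475, 0.0336]
eef_rot: [0.73, 0.683, 0.001, 0.0]
contact_force: [-0.2, -0.8, 2.3]
opening: 0.163
```

```bash
python3 -c "
from h import *
where();to(416.3,247.7,33.6,yaw=86.3)"
```

```text
t14.18 world [416.6 247.5  33.6] rack [-166.4  269. ] yaw(x) 86.21 tilt z [ 0.002  0.    -1.   ] F [-0.2 -0.8  2.3] open 0.163
to [416.3, 247.7, 33.6] shift [ 0.0002 -0.0003 -0.    ] turn [ 0.0005 -0.0001 -0.0005]
```

Emit:
apply_moves(
  series=[
    {"x": 0, "y": 0, "z": 0, "wx": 0, "wy": 0, "wz": 0, "fingers": 0},
    {"x": 0, "y": 0, "z": 0, "wx": 0, "wy": 0, "wz": 0, "fingers": 0},
    {"x": 0, "y": 0, "z": 0, "wx": 0, "wy": 0, "wz": 0, "fingers": 0},
    {"x": 0, "y": 0, "z": -0.04, "wx": 0, "wy": 0, "wz": 0, "fingers": 0},
    {"x": 0, "y": 0, "z": -0.06, "wx": 0, "wy": 0, "wz": 0, "fingers": 0},
    {"x": 0, "y": 0.03, "z": -0.03, "wx": 0, "wy": 0, "wz": -0.015, "fingers": 0},
    {"x": 0, "y": 0.06, "z": 0, "wx": 0, "wy": 0, "wz": -0.015, "fingers": 0},
    {"x": 0, "y": 0.06, "z": 0, "wx": 0, "wy": 0, "wz": 0, "fingers": 0},
  ],
)

```text
clock: 15.18
tool_pos: [0.5349, 0.247, 0.1418]
eef_rot: [0.694, 0.72, -0.001, 0.0]
contact_force: [-0.0, 1.3, 0.2]
opening: 0.499
```

```bash
python3 -c "
from h import *
where();to(73,168,120,False,yaw=92)"
```

```text
t15.18 world [534.9 247.  141.8] rack [-48.2 264.3] yaw(x) 92.15 tilt z [-0.002 -0.002 -1.   ] F [-0.   1.3  0.2] open 0.499
to [73, 168, 120] shift [-0.1208  0.1513  0.0272] turn [-0.0006  0.0006  0.0008]
```

Emit:
apply_moves(
  series=[
    {"x": -0.035, "y": 0.045, "z": 0.0, "wx": 0, "wy": 0, "wz": 0, "fingers": 0},
    {"x": -0.045, "y": 0.05, "z": 0.0, "wx": 0, "wy": 0, "wz": 0, "fingers": 0},
    {"x": -0.03, "y": 0.03, "z": 0, "wx": 0, "wy": 0, "wz": 0, "fingers": 0},
    {"x": 0, "y": 0, "z": 0.01, "wx": 0, "wy": 0, "wz": 0, "fingers": 0},
    {"x": 0, "y": 0, "z": 0.01, "wx": 0, "wy": 0, "wz": 0, "fingers": 0},
    {"x": 0, "y": 0, "z": 0, "wx": 0, "wy": 0, "wz": 0, "fingers": 0},
  ],
)

```text
clock: 15.92
tool_pos: [0.6419, 0.1609, 0.1241]
eef_rot: [0.694, 0.72, -0.001, -0.001]
contact_force: [-0.3, -1.1, -0.5]
opening: 0.504
```

```bash
python3 -c "
from h import *
where();to(73,168,28,False,yaw=92);tray('scene','pics/s8.png'); dowel('scene','pics/s8b.png')"
```

```text
t15.93 world [641.9 160.9 124.1] rack [ 55.7 174.6] yaw(x) 92.10 tilt z [-0.002 -0.    -1.   ] F [-0.3 -1.1 -0.5] open 0.504
to [73, 168, 28] shift [-0.0083  0.0218  0.1201] turn [-0.0007  0.      0.0005]
scene 5160 (array([760.7, 203.9]), array([699.8, 220.8]), 57.9) rack x [ 20.5 110.6] y [-82.4 171. ]
 lug -1 46 rack x [46.9 83.3] y [-81.7 -78.6]
 lug 1 77 rack x [46.5 84.2] y [164.4 169.5]
  wall -1 (-130, -60) 55 [20.7 25.6 51.3]
  wall -1 (-60, 0) 71 [20.5 22.9 24.6]
  wall -1 (0, 60) 79 [20.3 23.  24.1]
  wall -1 (60, 130) 101 [19.8 22.8 24.1]
  wall 1 (-130, -60) 86 [ 56.3  92.1 109.9]
  wall 1 (-60, 0) 95 [105.4 108.8 110.4]
  wall 1 (0, 60) 95 [105.7 108.8 110. ]
  wall 1 (60, 130) 111 [105.4 108.5 110. ]
```

Position first, then descend (44 mm opening around a 5 mm lug).

Emit:
apply_moves(
  series=[
    {"x": -0.004, "y": 0.012, "z": 0.0, "wx": 0, "wy": 0, "wz": 0, "fingers": 0},
    {"x": -0.003, "y": 0.01, "z": 0.0, "wx": 0, "wy": 0, "wz": 0, "fingers": 0},
    {"x": 0, "y": 0, "z": 0, "wx": 0, "wy": 0, "wz": 0, "fingers": 0},
    {"x": 0, "y": 0, "z": 0.04, "wx": 0, "wy": 0, "wz": 0, "fingers": 0},
    {"x": 0, "y": 0, "z": 0.04, "wx": 0, "wy": 0, "wz": 0, "fingers": 0},
    {"x": 0, "y": 0, "z": 0.03, "wx": 0, "wy": 0, "wz": 0, "fingers": 0},
    {"x": 0, "y": 0, "z": 0.0, "wx": 0, "wy": 0, "wz": 0, "fingers": 0},
    {"x": 0, "y": 0, "z": 0.0, "wx": 0, "wy": 0, "wz": 0, "fingers": 0},
  ],
)

```text
clock: 17.02
tool_pos: [0.6638, 0.1588, 0.0378]
eef_rot: [0.694, 0.72, 0.003, 0.0]
contact_force: [0.3, -0.3, 0.6]
opening: 0.5
```

```bash
python3 -c "
from h import *
where();to(73,168,28,False,yaw=92)"
```

```text
t17.02 world [663.8 158.8  37.8] rack [ 77.5 171.7] yaw(x) 92.18 tilt z [ 0.005  0.004 -1.   ] F [ 0.3 -0.3  0.6] open 0.500
to [73, 168, 28] shift [-0.0046 -0.0057  0.0122] turn [ 0.0016 -0.0011  0.001 ]
```

Emit:
apply_moves(
  series=[
    {"x": -0.004, "y": -0.005, "z": 0.008, "wx": 0.001, "wy": -0.001, "wz": 0, "fingers": 0},
    {"x": -0.001, "y": -0.001, "z": 0.006, "wx": 0, "wy": 0, "wz": 0, "fingers": 0},
    {"x": 0, "y": 0, "z": 0, "wx": 0, "wy": 0, "wz": 0, "fingers": 0},
    {"x": 0, "y": 0, "z": 0, "wx": 0, "wy": 0, "wz": 0, "fingers": -1},
    {"x": 0, "y": 0, "z": 0, "wx": 0, "wy": 0, "wz": 0, "fingers": -1},
    {"x": 0, "y": 0, "z": 0, "wx": 0, "wy": 0, "wz": 0, "fingers": -1},
    {"x": 0, "y": 0, "z": 0, "wx": 0, "wy": 0, "wz": 0, "fingers": -1},
    {"x": 0, "y": 0, "z": 0, "wx": 0, "wy": 0, "wz": 0, "fingers": -1},
  ],
  force=12,
)

```text
clock: 18.02
tool_pos: [0.6607, 0.1546, 0.029]
eef_rot: [0.694, 0.72, 0.002, 0.002]
contact_force: [0.6, -0.7, 0.5]
opening: 0.055
```

```bash
python3 -c "
from h import *
where();tray('scene','pics/s9.png')"
```

```text
t18.02 world [660.7 154.6  29. ] rack [ 74.3 167.6] yaw(x) 92.16 tilt z [ 0.006  0.001 -1.   ] F [ 0.6 -0.7  0.5] open 0.055
scene 3665 (array([781.2, 190.8]), array([700.5, 170.7]), 57.8) rack x [ 21.7 110.7] y [-81.7 171.6]
 lug -1 50 rack x [48.2 84.5] y [-81.  -77.4]
 lug 1 13 rack x [81.9 85.2] y [150.  171.7]
  wall -1 (-130, -60) 53 [21.  25.4 49.7]
  wall -1 (-60, 0) 69 [21.  22.8 24.9]
  wall -1 (0, 60) 19 [21.7 23.3 24.6]
  wall 1 (-130, -60) 94 [ 57.2  91.7 110.2]
  wall 1 (-60, 0) 84 [105.6 108.9 110.4]
  wall 1 (0, 60) 94 [104.8 108.9 110.2]
  wall 1 (60, 130) 118 [105.  108.4 109.8]
```

Emit:
apply_moves(
  series=[
    {"x": -0.008, "y": -0.003, "z": 0, "wx": 0, "wy": 0, "wz": 0, "fingers": -1},
    {"x": -0.013, "y": -0.004, "z": 0, "wx": 0, "wy": 0, "wz": 0, "fingers": -1},
    {"x": -0.015, "y": -0.004, "z": 0, "wx": 0, "wy": 0, "wz": 0, "fingers": -1},
    {"x": -0.012, "y": -0.004, "z": 0, "wx": 0, "wy": 0, "wz": 0, "fingers": -1},
    {"x": -0.006, "y": -0.002, "z": 0, "wx": 0, "wy": 0, "wz": 0, "fingers": -1},
    {"x": 0, "y": 0, "z": 0, "wx": 0, "wy": 0, "wz": 0, "fingers": -1},
    {"x": 0, "y": 0, "z": 0, "wx": 0, "wy": 0, "wz": 0, "fingers": -1},
  ],
  force=25,
)

```text
clock: 18.95
tool_pos: [0.6481, 0.1086, 0.0289]
eef_rot: [0.694, 0.72, 0.004, 0.001]
contact_force: [0.4, 1.5, -0.4]
opening: 0.054
```

```bash
python3 -c "
from h import *
where();to(61.3,124.5,28,False);tray('scene','pics/s10.png')"
```

```text
t18.95 world [648.1 108.6  28.9] rack [ 60.1 122.1] yaw(x) 92.17 tilt z [ 0.007  0.003 -1.   ] F [ 0.4  1.5 -0.4] open 0.054
to [61.3, 124.5, 28] shift [0.003  0.0015 0.0012] turn [ 0.0023 -0.0009  0.0009]
scene 3414 (array([761.6, 175.4]), array([743.1, 204.3]), 59.1) rack x [ 8.4 97.2] y [-127.4  125.7]
 lug -1 51 rack x [33.1 69.2] y [-126.7 -123.1]
 lug 1 11 rack x [67.7 70.9] y [105.7 125.6]
  wall -1 (-130, -60) 115 [ 7.  10.4 49.1]
  wall -1 (-60, 0) 26 [ 7.   9.7 11.2]
  wall 1 (-130, -60) 135 [56.2 94.1 97. ]
  wall 1 (-60, 0) 87 [91.5 94.8 96.6]
  wall 1 (0, 60) 92 [90.9 94.5 96.4]
  wall 1 (60, 130) 147 [68.8 93.1 95.8]
```

Emit:
apply_moves(
  series=[
    {"x": 0.002, "y": 0.001, "z": 0, "wx": 0, "wy": 0, "wz": 0, "fingers": -1},
    {"x": 0, "y": 0, "z": 0, "wx": 0, "wy": 0, "wz": 0, "fingers": -1},
    {"x": 0, "y": 0, "z": 0, "wx": 0, "wy": 0, "wz": 0, "fingers": -0.3},
    {"x": 0, "y": 0, "z": 0, "wx": 0, "wy": 0, "wz": 0, "fingers": -0.3},
    {"x": 0, "y": 0, "z": 0, "wx": 0, "wy": 0, "wz": 0, "fingers": -0.3},
    {"x": 0, "y": 0.0, "z": -0.03, "wx": 0, "wy": 0, "wz": 0, "fingers": -0.3},
    {"x": 0, "y": 0.0, "z": -0.06, "wx": 0, "wy": 0, "wz": 0, "fingers": 0},
    {"x": 0, "y": 0.0, "z": -0.06, "wx": 0, "wy": 0, "wz": 0, "fingers": 0},
  ],
)

```text
clock: 20.0
tool_pos: [0.645, 0.1092, 0.1471]
eef_rot: [0.693, 0.721, -0.001, -0.001]
contact_force: [1.1, 0.7, 0.4]
opening: 0.502
```

```bash
python3 -c "
from h import *
where();to(416.3,247.7,140,yaw=86.3)"
```

```text
t20.00 world [645.  109.2 147.1] rack [ 57.1 122.8] yaw(x) 92.21 tilt z [-0.003 -0.001 -1.   ] F [1.1 0.7 0.4] open 0.502
to [416.3, 247.7, 140] shift [ 0.1841 -0.279   0.0097] turn [-0.0009  0.0002  0.0329]
```

Emit:
apply_moves(
  series=[
    {"x": 0.03, "y": -0.045, "z": 0, "wx": 0, "wy": 0, "wz": 0.011, "fingers": 0},
    {"x": 0.04, "y": -0.06, "z": 0, "wx": 0, "wy": 0, "wz": 0.011, "fingers": 0},
    {"x": 0.04, "y": -0.06, "z": 0, "wx": 0, "wy": 0, "wz": 0.01, "fingers": 0},
    {"x": 0.03, "y": -0.06, "z": 0, "wx": 0, "wy": 0, "wz": 0, "fingers": 0},
    {"x": 0.015, "y": -0.03, "z": 0, "wx": 0, "wy": 0, "wz": 0, "fingers": 0},
    {"x": 0, "y": 0, "z": 0, "wx": 0, "wy": 0, "wz": 0, "fingers": 0},
    {"x": 0, "y": 0, "z": 0, "wx": 0, "wy": 0, "wz": 0, "fingers": 0},
  ],
)

```text
clock: 20.88
tool_pos: [0.4439, 0.2432, 0.1519]
eef_rot: [0.731, 0.683, 0.006, 0.002]
contact_force: [-0.2, -0.2, 0.1]
opening: 0.502
```

```bash
python3 -c "
from h import *
where();to(416.3,247.7,33.6,yaw=86.3);tray('scene','pics/s11.png')
p,d,m=save('wrist','pics/w3.png');C=cloud(d,m)
for k in comps(masks(p)['wood'],300): print(rect(C[k]),np.percentile(C[k][:,2],[2,50,98])*1000)"
```

```text
t20.88 world [443.9 243.2 151.9] rack [-139.3  263.7] yaw(x) 86.11 tilt z [ 0.011  0.006 -1.   ] F [-0.2 -0.2  0.1] open 0.502
to [416.3, 247.7, 33.6] shift [ 0.0023 -0.0365  0.1475] turn [ 0.0035 -0.0022 -0.0011]
scene 4835 (array([754.3, 177.7]), array([746.7, 218.5]), 59.0) rack x [ 6.4 97. ] y [-127.   126.8]
 lug -1 51 rack x [33.9 70.4] y [-126.8 -122.5]
 lug 1 76 rack x [31.5 69.7] y [120.4 125. ]
  wall -1 (-130, -60) 115 [ 6.3 10.  47.9]
  wall -1 (-60, 0) 76 [ 6.2  9.1 10.9]
  wall -1 (0, 60) 81 [ 6.2  9.1 10.9]
  wall -1 (60, 130) 133 [ 6.3  9.9 49.2]
  wall 1 (-130, -60) 132 [55.2 93.9 96.6]
  wall 1 (-60, 0) 88 [91.5 94.9 96.6]
  wall 1 (0, 60) 92 [91.5 95.1 96.7]
  wall 1 (60, 130) 159 [57.  93.6 96.1]
(array([360.5, 250.2]), array([14.6, 42.1]), 86.8) [51.72861895 55.97244332 58.11189538]
(array([444.3, 246.2]), array([ 14.8, 168.9]), 86.2) [50.10604169 55.9904449  57.65028145]
```

Emit:
apply_moves(
  series=[
    {"x": 0.001, "y": -0.02, "z": 0.0, "wx": 0.002, "wy": -0.002, "wz": -0.001, "fingers": 0},
    {"x": 0.001, "y": -0.016, "z": 0.02, "wx": 0.001, "wy": 0, "wz": 0, "fingers": 0},
    {"x": 0, "y": 0, "z": 0.04, "wx": 0, "wy": 0, "wz": 0, "fingers": 0},
    {"x": 0, "y": 0, "z": 0.04, "wx": 0, "wy": 0, "wz": 0, "fingers": 0},
    {"x": 0, "y": 0, "z": 0.02, "wx": 0, "wy": 0, "wz": 0, "fingers": 0},
    {"x": 0, "y": 0, "z": 0.0, "wx": 0, "wy": 0, "wz": 0, "fingers": 0},
    {"x": 0, "y": 0, "z": 0.0, "wx": 0, "wy": 0, "wz": 0, "fingers": 0},
  ],
)

```text
clock: 21.85
tool_pos: [0.4148, 0.2449, 0.0536]
eef_rot: [0.732, 0.681, 0.001, 0.0]
contact_force: [-0.5, 1.1, 0.1]
opening: 0.495
```

```bash
python3 -c "
from h import *
where();to(416.3,247.7,32,yaw=86.3)"
```

```text
t21.85 world [414.8 244.9  53.6] rack [-168.3  266.4] yaw(x) 85.83 tilt z [ 0.001  0.001 -1.   ] F [-0.5  1.1  0.1] open 0.495
to [416.3, 247.7, 32] shift [0.0037 0.0016 0.027 ] turn [ 0.0003 -0.0002 -0.0026]
```

Emit:
apply_moves(
  series=[
    {"x": 0.0035, "y": 0.0015, "z": 0.012, "wx": 0, "wy": 0, "wz": -0.0025, "fingers": 0},
    {"x": 0, "y": 0, "z": 0.012, "wx": 0, "wy": 0, "wz": 0, "fingers": 0},
    {"x": 0, "y": 0, "z": 0.002, "wx": 0, "wy": 0, "wz": 0, "fingers": 0},
    {"x": 0, "y": 0, "z": 0, "wx": 0, "wy": 0, "wz": 0, "fingers": -1},
    {"x": 0, "y": 0, "z": 0, "wx": 0, "wy": 0, "wz": 0, "fingers": -1},
    {"x": 0, "y": 0, "z": 0, "wx": 0, "wy": 0, "wz": 0, "fingers": -1},
    {"x": 0, "y": 0, "z": 0, "wx": 0, "wy": 0, "wz": 0, "fingers": -1},
    {"x": 0, "y": 0, "z": 0, "wx": 0, "wy": 0, "wz": 0, "fingers": -1},
  ],
  force=55,
)

```text
clock: 22.85
tool_pos: [0.4172, 0.2478, 0.0331]
eef_rot: [0.73, 0.684, 0.002, 0.0]
contact_force: [0.2, -0.4, 0.1]
opening: 0.157
```

```bash
python3 -c "
from h import *
where()"
```

```text
t22.85 world [417.2 247.8  33.1] rack [-165.8  269.2] yaw(x) 86.24 tilt z [ 0.003  0.002 -1.   ] F [ 0.2 -0.4  0.1] open 0.157
```

Emit:
apply_moves(
  series=[
    {"x": 0, "y": 0, "z": -0.02, "wx": 0, "wy": 0, "wz": 0, "fingers": -1},
    {"x": 0, "y": 0, "z": -0.04, "wx": 0, "wy": 0, "wz": 0, "fingers": -1},
    {"x": -0.02, "y": 0, "z": -0.02, "wx": 0, "wy": 0, "wz": -0.011, "fingers": -1},
    {"x": -0.045, "y": 0, "z": 0, "wx": 0, "wy": 0, "wz": -0.011, "fingers": -1},
    {"x": -0.06, "y": 0, "z": 0, "wx": 0, "wy": 0, "wz": -0.01, "fingers": -1},
    {"x": -0.06, "y": 0, "z": 0, "wx": 0, "wy": 0, "wz": 0, "fingers": -1},
    {"x": -0.04, "y": 0, "z": 0, "wx": 0, "wy": 0, "wz": 0, "fingers": -1},
    {"x": 0, "y": 0, "z": 0, "wx": 0, "wy": 0, "wz": 0, "fingers": -1},
  ],
)

```text
clock: 23.85
tool_pos: [0.4201, 0.0662, 0.0986]
eef_rot: [0.692, 0.722, 0.005, 0.0]
contact_force: [0.7, 0.3, -0.8]
opening: 0.157
```

```bash
python3 -c "
from h import *
where();to(-160,88,55.2,False);tray('scene','pics/s12.png');dowel('scene','pics/s12b.png')"
```

```text
t23.85 world [420.1  66.2  98.6] rack [-169.3   87.6] yaw(x) 92.38 tilt z [ 0.008  0.007 -1.   ] F [ 0.7  0.3 -0.8] open 0.157
to [-160, 88, 55.2] shift [0.     0.0112 0.0543] turn [ 0.0025 -0.0022  0.0021]
scene 4832 (array([754.4, 176.4]), array([749. , 216.4]), 59.0) rack x [ 6.5 97. ] y [-127.   126.7]
 lug -1 53 rack x [33.4 70.9] y [-126.4 -122.3]
 lug 1 76 rack x [32.1 70.4] y [119.9 125.3]
  wall -1 (-130, -60) 115 [ 7.3 10.1 48.9]
  wall -1 (-60, 0) 74 [ 6.   9.1 11. ]
  wall -1 (0, 60) 78 [ 6.2  9.2 10.8]
  wall -1 (60, 130) 130 [ 6.   9.6 46.5]
  wall 1 (-130, -60) 131 [55.  93.9 96.5]
  wall 1 (-60, 0) 87 [91.5 95.  96.5]
  wall 1 (0, 60) 90 [91.3 94.8 96.6]
  wall 1 (60, 130) 159 [57.4 93.2 96.1]
scene dowel heading 8.13 pitch 8.38 [array([-200.2,   80. ,  106.1]), array([-56.9,  95.4, 127.3])]
```

Emit:
apply_moves(
  series=[
    {"x": 0, "y": 0.005, "z": 0.02, "wx": 0.0015, "wy": -0.0015, "wz": 0.0015, "fingers": -1},
    {"x": 0, "y": 0.0, "z": 0.022, "wx": 0.001, "wy": -0.0005, "wz": 0, "fingers": -1},
    {"x": 0, "y": 0, "z": 0.01, "wx": 0, "wy": 0, "wz": 0, "fingers": -1},
    {"x": 0, "y": 0, "z": 0, "wx": 0, "wy": 0, "wz": 0, "fingers": -1},
    {"x": 0, "y": 0, "z": 0, "wx": 0, "wy": 0, "wz": 0, "fingers": -1},
  ],
)

```text
clock: 24.58
tool_pos: [0.4265, 0.0784, 0.0565]
eef_rot: [0.688, 0.725, 0.006, -0.002]
contact_force: [0.1, 0.5, -0.5]
opening: 0.153
```

```bash
cat >> h.py <<'E'
def dtop(f,y0):
    "dowel and neck seen from scene: crest points in rack frame near y0"
    p,d,m=save("scene",f); C=cloud(d,m); Q=C.reshape(-1,3); W=masks(p)["wood"].ravel()
    r=np.c_[(Q[:,:2]*1000-RO)@RX,(Q[:,:2]*1000-RO)@RY,Q[:,2]*1000][W]
    r=r[(abs(r[:,1]-y0)<25)&(r[:,0]>-145)&(r[:,0]<0)&(r[:,2]>50)&(r[:,2]<150)]
    for a in range(-150,0,15):
        k=r[(r[:,0]>=a)&(r[:,0]<a+15)]
        if len(k)>5: print(" x",a,len(k),"y",np.round(np.percentile(k[:,1],[3,50,97]),1),"z",np.round(np.percentile(k[:,2],[3,50,97]),1))
E
python3 -c "
from h import *
where();to(-160,88,55.2,False);dtop('pics/s13.png',88)
p=cv2.imread('pics/s13.png');cv2.imwrite('pics/s13c.png',cv2.resize(p[190:350,180:380],None,fx=4,fy=3.7))"
```

```text
t24.57 world [426.5  78.4  56.5] rack [-162.4   99.6] yaw(x) 93.00 tilt z [ 0.005  0.01  -1.   ] F [ 0.1  0.5 -0.5] open 0.153
to [-160, 88, 55.2] shift [-0.0146  0.0028  0.0015] turn [ 0.0018 -0.0032  0.0056]
 x -150 20 y [ 96.8 102.1 106.2] z [77.9 81.1 84.1]
 x -135 22 y [ 98.1 104.1 107.1] z [75.6 80.3 83.6]
 x -120 26 y [ 98.1 103.2 107.2] z [77.7 81.  84.1]
 x -105 29 y [ 95.7 103.  107.7] z [76.  80.4 84. ]
 x -90 39 y [ 95.1 103.7 107.9] z [76.9 80.5 84.3]
 x -75 36 y [ 95.1 102.9 108.4] z [74.6 80.9 83.6]
 x -60 40 y [ 96.  103.4 108.6] z [71.3 79.2 83.1]
```

View pics/s13c.png

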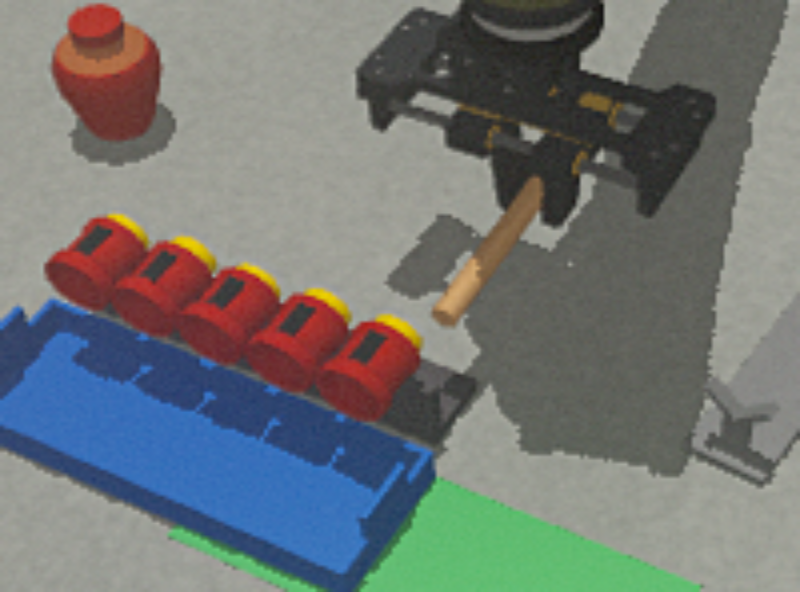

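The crop shows the dowel level and held in front of neck 4, with five plugs proud of the near mouths and the tray below. I align to y = 88.

Emit:
apply_moves(
  series=[
    {"x": -0.006, "y": 0, "z": 0, "wx": 0.001, "wy": -0.002, "wz": 0.004, "fingers": -1},
    {"x": -0.006, "y": 0, "z": 0, "wx": 0.0005, "wy": -0.001, "wz": 0.001, "fingers": -1},
    {"x": -0.002, "y": 0, "z": 0.001, "wx": 0, "wy": 0, "wz": 0, "fingers": -1},
    {"x": 0, "y": 0, "z": 0, "wx": 0, "wy": 0, "wz": 0, "fingers": -1},
    {"x": 0, "y": 0, "z": 0, "wx": 0, "wy": 0, "wz": 0, "fingers": -1},
  ],
)

```text
clock: 25.25
tool_pos: [0.4276, 0.0658, 0.0566]
eef_rot: [0.695, 0.719, 0.001, 0.001]
contact_force: [0.6, -0.4, -0.8]
opening: 0.157
```

```bash
python3 -c "
from h import *
where();to(-160,88,55,False);dtop('pics/s14.png',88)"
```

```text
t25.25 world [427.6  65.8  56.6] rack [-161.7   87. ] yaw(x) 91.92 tilt z [ 0.003  0.001 -1.   ] F [ 0.6 -0.4 -0.8] open 0.157
to [-160, 88, 55] shift [0.0013 0.0022 0.002 ] turn [ 0.0008 -0.0002 -0.0004]
 x -150 20 y [82.3 88.7 93.9] z [78.4 81.6 84.5]
 x -135 25 y [82.3 90.3 94.1] z [77.  80.5 83.4]
 x -120 26 y [85.4 90.2 93.7] z [76.6 80.9 83.9]
 x -105 33 y [82.4 89.  94. ] z [73.5 81.1 83.6]
 x -90 38 y [82.3 89.5 94.6] z [76.6 80.3 83.9]
 x -75 36 y [80.6 89.1 94.4] z [75.4 80.5 83.6]
 x -60 40 y [81.1 89.6 95.1] z [70.6 79.  83.6]
```

Emit:
apply_moves(
  series=[
    {"x": 0.001, "y": 0.012, "z": 0.001, "wx": 0, "wy": 0, "wz": 0, "fingers": -1},
    {"x": 0, "y": 0.012, "z": 0, "wx": 0, "wy": 0, "wz": 0, "fingers": -1},
    {"x": 0, "y": 0.012, "z": 0, "wx": 0, "wy": 0, "wz": 0, "fingers": -1},
    {"x": 0, "y": 0.012, "z": 0, "wx": 0, "wy": 0, "wz": 0, "fingers": -1},
    {"x": 0, "y": 0.012, "z": 0, "wx": 0, "wy": 0, "wz": 0, "fingers": -1},
    {"x": 0, "y": 0.012, "z": 0, "wx": 0, "wy": 0, "wz": 0, "fingers": -1},
  ],
)

```text
clock: 26.05
tool_pos: [0.4776, 0.0679, 0.0542]
eef_rot: [0.693, 0.72, -0.008, -0.005]
contact_force: [-5.9, 1.6, 1.0]
opening: 0.157
```

```bash
python3 -c "
from h import *
where();to(-90,88,55,False);dtop('pics/s15.png',88)"
```

```text
t26.05 world [477.6  67.9  54.2] rack [-111.7   87.3] yaw(x) 92.18 tilt z [-0.017 -0.005 -1.   ] F [-5.9  1.6  1. ] open 0.157
to [-90, 88, 55] shift [ 0.0007  0.0272 -0.0015] turn [-0.0056  0.0013  0.001 ]
 x -120 9 y [82.5 87.2 90.7] z [77.7 78.8 81.7]
 x -105 33 y [83.  91.7 95.3] z [72.9 78.2 80.8]
 x -90 28 y [83.1 91.1 95. ] z [73.4 78.4 82.5]
 x -75 31 y [85.2 91.7 94.9] z [73.6 78.7 81.4]
 x -60 29 y [85.8 91.  94.4] z [74.5 78.4 82.1]
 x -45 27 y [85.3 91.7 95.2] z [74.3 79.  82. ]
```

Emit:
apply_moves(
  series=[
    {"x": 0, "y": 0.01, "z": -0.001, "wx": -0.002, "wy": 0, "wz": 0, "fingers": -1},
    {"x": 0, "y": 0.01, "z": -0.001, "wx": -0.002, "wy": 0, "wz": 0, "fingers": -1},
    {"x": 0, "y": 0.009, "z": 0, "wx": 0, "wy": 0, "wz": 0, "fingers": -1},
    {"x": 0, "y": 0.006, "z": 0, "wx": 0, "wy": 0, "wz": 0, "fingers": -1},
    {"x": 0, "y": 0.0, "z": 0, "wx": 0, "wy": 0, "wz": 0, "fingers": -1},
  ],
)

```text
clock: 26.72
tool_pos: [0.506, 0.0689, 0.0549]
eef_rot: [0.694, 0.72, -0.004, -0.002]
contact_force: [-1.0, -0.0, -1.0]
opening: 0.156
```

```bash
cat >> h.py <<'E'
def yel(n,f):
    p,d,m=save(n,f); C=cloud(d,m); h=cv2.cvtColor(p,cv2.COLOR_RGB2HSV).astype(int)
    y=(h[...,0]>20)&(h[...,0]<35)&(h[...,1]>120)&(h[...,2]>60)
    for k in comps(y,6):
        P=C[k]; P=P[(P[:,0]>.5)&(P[:,0]<.75)&(abs(P[:,1])<.4)]
        if len(P)>5: print(" yellow",n,len(P),"rack",np.round([((P[:,:2]*1000-RO)@RX).mean(),((P[:,:2]*1000-RO)@RY).mean(),P[:,2].mean()*1000]))
E
python3 -c "
from h import *
where();to(-90,88,55,False);yel('scene','pics/s16.png');tray('scene','pics/s16b.png')"
```

```text
t26.73 world [506.   68.9  54.9] rack [-83.3  87.4] yaw(x) 92.14 tilt z [-0.008 -0.004 -1.   ] F [-1. -0. -1.] open 0.156
to [-90, 88, 55] shift [ 0.0008 -0.0084 -0.    ] turn [-0.0026  0.0012  0.0008]
 yellow scene 25 rack [-26. -84.  84.]
 yellow scene 38 rack [-29. -42.  82.]
 yellow scene 26 rack [-33.  -4.  74.]
 yellow scene 37 rack [-32.  42.  77.]
 yellow scene 249 rack [45. 81. 30.]
scene 4538 (array([754.1, 177.1]), array([748.1, 217.8]), 59.0) rack x [  6.5 213.4] y [-126.9  226.2]
 lug -1 46 rack x [34.5 70.3] y [-126.3 -122.3]
 lug 1 78 rack x [32.1 70.4] y [ 67.4 125.1]
  wall -1 (-130, -60) 116 [ 7.3 10.4 48.5]
  wall -1 (-60, 0) 78 [ 6.   9.3 10.8]
  wall -1 (0, 60) 79 [ 5.9  9.4 11. ]
  wall -1 (60, 130) 126 [ 6.7  9.8 47.7]
  wall 1 (-130, -60) 130 [55.6 93.7 96.9]
  wall 1 (-60, 0) 87 [91.4 94.9 96.4]
  wall 1 (0, 60) 95 [90.9 94.8 96.5]
  wall 1 (60, 130) 166 [55.1 92.9 96.4]
```

Plug 4 is in the tray. Retreat and shift to neck 3.

Emit:
apply_moves(
  series=[
    {"x": 0, "y": -0.02, "z": 0, "wx": 0, "wy": 0, "wz": 0, "fingers": -1},
    {"x": 0, "y": -0.035, "z": 0, "wx": 0, "wy": 0, "wz": 0, "fingers": -1},
    {"x": 0, "y": -0.028, "z": 0, "wx": 0, "wy": 0, "wz": 0, "fingers": -1},
    {"x": 0, "y": 0, "z": 0, "wx": 0, "wy": 0, "wz": 0, "fingers": -1},
    {"x": -0.02, "y": 0, "z": 0, "wx": 0, "wy": 0, "wz": 0, "fingers": -1},
    {"x": -0.022, "y": 0, "z": 0, "wx": 0, "wy": 0, "wz": 0, "fingers": -1},
    {"x": -0.006, "y": 0, "z": 0, "wx": 0, "wy": 0, "wz": 0, "fingers": -1},
    {"x": 0, "y": 0, "z": 0, "wx": 0, "wy": 0, "wz": 0, "fingers": -1},
  ],
)

```text
clock: 27.82
tool_pos: [0.4439, 0.0247, 0.0559]
eef_rot: [0.695, 0.719, -0.002, 0.0]
contact_force: [0.5, -0.1, -0.3]
opening: 0.157
```

```bash
python3 -c "
from h import *
where();to(-155,44,55,False)"
```

```text
t27.82 world [443.9  24.7  55.9] rack [-146.9   45.4] yaw(x) 91.95 tilt z [-0.002 -0.003 -1.   ] F [ 0.5 -0.1 -0.3] open 0.157
to [-155, 44, 55] shift [-0.0017 -0.0101  0.0012] turn [-0.0008  0.0011 -0.0003]
```

Emit:
apply_moves(
  series=[
    {"x": -0.001, "y": 0.01, "z": 0, "wx": 0, "wy": 0, "wz": 0, "fingers": -1},
    {"x": 0, "y": 0.012, "z": 0, "wx": -0.001, "wy": 0, "wz": 0, "fingers": -1},
    {"x": 0, "y": 0.013, "z": -0.0005, "wx": -0.001, "wy": 0, "wz": 0, "fingers": -1},
    {"x": 0, "y": 0.013, "z": -0.0005, "wx": -0.001, "wy": 0, "wz": 0, "fingers": -1},
    {"x": 0, "y": 0.013, "z": -0.0005, "wx": -0.001, "wy": 0, "wz": 0, "fingers": -1},
    {"x": 0, "y": 0.013, "z": 0, "wx": 0, "wy": 0, "wz": 0, "fingers": -1},
    {"x": 0, "y": 0.01, "z": 0, "wx": 0, "wy": 0, "wz": 0, "fingers": -1},
    {"x": 0, "y": 0.003, "z": 0, "wx": 0, "wy": 0, "wz": 0, "fingers": -1},
  ],
)

```text
clock: 28.82
tool_pos: [0.5186, 0.0277, 0.0572]
eef_rot: [0.695, 0.719, 0.003, 0.005]
contact_force: [-0.9, -0.5, -0.1]
opening: 0.155
```

```bash
python3 -c "
from h import *
where();to(-84,44,55,False);yel('scene','pics/s17.png')"
```

```text
t28.82 world [518.6  27.7  57.2] rack [-72.1  45.8] yaw(x) 91.99 tilt z [ 0.011 -0.002 -1.   ] F [-0.9 -0.5 -0.1] open 0.155
to [-84, 44, 55] shift [-0.0022 -0.0149  0.0026] turn [ 0.0034  0.0007 -0.    ]
 yellow scene 6 rack [-86.  73. 151.]
 yellow scene 25 rack [-26. -84.  84.]
 yellow scene 38 rack [-29. -42.  81.]
 yellow scene 26 rack [-33.  -4.  74.]
 yellow scene 246 rack [53. 45. 30.]
 yellow scene 252 rack [45. 81. 29.]
```

Emit:
apply_moves(
  series=[
    {"x": 0, "y": -0.025, "z": 0, "wx": 0.001, "wy": 0, "wz": 0, "fingers": -1},
    {"x": 0, "y": -0.042, "z": 0.001, "wx": 0.001, "wy": 0, "wz": 0, "fingers": -1},
    {"x": 0, "y": -0.034, "z": 0, "wx": 0, "wy": 0, "wz": 0, "fingers": -1},
    {"x": 0, "y": 0, "z": 0, "wx": 0, "wy": 0, "wz": 0, "fingers": -1},
    {"x": -0.022, "y": 0, "z": 0, "wx": 0, "wy": 0, "wz": 0, "fingers": -1},
    {"x": -0.024, "y": 0, "z": 0, "wx": 0, "wy": 0, "wz": 0, "fingers": -1},
    {"x": -0.007, "y": 0, "z": 0, "wx": 0, "wy": 0, "wz": 0, "fingers": -1},
    {"x": 0, "y": 0, "z": 0, "wx": 0, "wy": 0, "wz": 0, "fingers": -1},
  ],
)

```text
clock: 29.88
tool_pos: [0.4452, -0.0162, 0.0564]
eef_rot: [0.694, 0.72, 0.006, 0.005]
contact_force: [0.0, 0.3, -1.6]
opening: 0.156
```

```bash
python3 -c "
from h import *
where();to(-150,0,55,False);dtop('pics/s18.png',0)"
```

```text
t29.88 world [445.2 -16.2  56.4] rack [-147.1    4.4] yaw(x) 92.06 tilt z [ 0.016  0.002 -1.   ] F [ 0.   0.3 -1.6] open 0.156
to [-150, 0, 55] shift [-0.0056 -0.0037  0.0017] turn [ 0.005  -0.0006  0.0003]
 x -150 16 y [-1.5  6.4 11.3] z [76.8 80.7 83.3]
 x -135 28 y [ 0.5  7.1 11.6] z [75.7 81.3 84.9]
 x -120 25 y [ 1.7  8.5 11.3] z [77.4 81.5 83.7]
 x -105 29 y [ 1.9  7.5 11.3] z [76.2 81.8 83.8]
 x -90 31 y [ 0.3  7.5 11.3] z [76.5 81.6 85.7]
 x -75 32 y [-1.1  7.  11.6] z [77.9 82.1 83.5]
 x -60 36 y [-1.8  6.5 12.4] z [76.4 81.1 83.9]
 x -45 34 y [ 1.3  8.1 11.8] z [72.4 80.6 84.2]
```

Emit:
apply_moves(
  series=[
    {"x": -0.006, "y": 0, "z": 0.001, "wx": 0.003, "wy": 0, "wz": 0, "fingers": -1},
    {"x": -0.002, "y": 0.003, "z": 0, "wx": 0.001, "wy": 0, "wz": 0, "fingers": -1},
    {"x": 0, "y": 0.013, "z": 0, "wx": 0, "wy": 0, "wz": 0, "fingers": -1},
    {"x": 0, "y": 0.015, "z": 0, "wx": 0, "wy": 0, "wz": 0, "fingers": -1},
    {"x": 0, "y": 0.015, "z": 0, "wx": 0, "wy": 0, "wz": 0, "fingers": -1},
    {"x": 0, "y": 0.015, "z": 0, "wx": 0, "wy": 0, "wz": 0, "fingers": -1},
    {"x": 0, "y": 0.014, "z": 0, "wx": 0, "wy": 0, "wz": 0, "fingers": -1},
    {"x": 0, "y": 0.003, "z": 0, "wx": 0, "wy": 0, "wz": 0, "fingers": -1},
  ],
)

```text
clock: 30.92
tool_pos: [0.4939, -0.02, 0.0531]
eef_rot: [0.692, 0.722, -0.011, -0.009]
contact_force: [0.0, -0.2, -0.2]
opening: 0.158
```

```bash
python3 -c "
from h import *
where();to(-84,0,55,False);yel('scene','pics/s19.png')"
```

```text
t30.93 world [493.9 -20.   53.1] rack [-98.5  -1. ] yaw(x) 92.39 tilt z [-0.028 -0.003 -1.   ] F [ 0.  -0.2 -0.2] open 0.158
to [-84, 0, 55] shift [ 0.0012  0.0181 -0.0029] turn [-0.009   0.0005  0.0022]
 yellow scene 25 rack [-26. -84.  83.]
 yellow scene 39 rack [-29. -42.  81.]
 yellow scene 248 rack [36.  1. 77.]
 yellow scene 247 rack [53. 45. 29.]
 yellow scene 252 rack [45. 81. 29.]
```

Plug 2 is still partly in its neck; finish the stroke.

Emit:
apply_moves(
  series=[
    {"x": 0, "y": 0.008, "z": -0.002, "wx": -0.004, "wy": 0, "wz": 0, "fingers": -1},
    {"x": 0, "y": 0.009, "z": -0.001, "wx": -0.003, "wy": 0, "wz": 0, "fingers": -1},
    {"x": 0, "y": 0.006, "z": 0, "wx": -0.001, "wy": 0, "wz": 0, "fingers": -1},
    {"x": 0, "y": 0, "z": 0, "wx": 0, "wy": 0, "wz": 0, "fingers": -1},
    {"x": 0, "y": 0, "z": 0, "wx": 0, "wy": 0, "wz": 0, "fingers": -1},
  ],
)

```text
clock: 31.6
tool_pos: [0.5159, -0.0188, 0.056]
eef_rot: [0.692, 0.722, 0.001, 0.002]
contact_force: [0.2, -0.3, -1.8]
opening: 0.159
```

```bash
python3 -c "
from h import *
where();to(-84,0,55,False);yel('scene','pics/s20.png')"
```

```text
t31.60 world [515.9 -18.8  56. ] rack [-76.5  -0.6] yaw(x) 92.41 tilt z [ 0.003 -0.001 -1.   ] F [ 0.2 -0.3 -1.8] open 0.159
to [-84, 0, 55] shift [ 0.0008 -0.0094  0.0012] turn [0.001  0.0004 0.0023]
 yellow scene 25 rack [-26. -84.  84.]
 yellow scene 38 rack [-29. -42.  82.]
 yellow scene 232 rack [44. -4. 29.]
 yellow scene 249 rack [53. 45. 29.]
 yellow scene 253 rack [45. 81. 29.]
```

Emit:
apply_moves(
  series=[
    {"x": 0, "y": -0.025, "z": 0, "wx": 0, "wy": 0, "wz": 0.002, "fingers": -1},
    {"x": 0, "y": -0.042, "z": 0, "wx": 0, "wy": 0, "wz": 0, "fingers": -1},
    {"x": 0, "y": -0.034, "z": 0, "wx": 0, "wy": 0, "wz": 0, "fingers": -1},
    {"x": 0, "y": 0, "z": 0, "wx": 0, "wy": 0, "wz": 0, "fingers": -1},
    {"x": -0.022, "y": 0, "z": 0, "wx": 0, "wy": 0, "wz": 0, "fingers": -1},
    {"x": -0.024, "y": 0, "z": 0, "wx": 0, "wy": 0, "wz": 0, "fingers": -1},
    {"x": -0.009, "y": 0, "z": 0, "wx": 0, "wy": 0, "wz": 0, "fingers": -1},
    {"x": 0, "y": 0, "z": 0, "wx": 0, "wy": 0, "wz": 0, "fingers": -1},
  ],
)

```text
clock: 32.65
tool_pos: [0.4404, -0.0652, 0.0558]
eef_rot: [0.694, 0.72, 0.005, 0.003]
contact_force: [-0.3, -0.1, -0.7]
opening: 0.158
```

```bash
python3 -c "
from h import *
where();to(-150,-44,55,False);dtop('pics/s21.png',-44)"
```

```text
t32.65 world [440.4 -65.2  55.8] rack [-153.5  -44.4] yaw(x) 92.06 tilt z [ 0.011  0.003 -1.   ] F [-0.3 -0.1 -0.7] open 0.158
to [-150, -44, 55] shift [0.0004 0.0044 0.001 ] turn [ 0.0034 -0.0007  0.0003]
 x -150 18 y [-48.9 -42.8 -38. ] z [75.4 81.  82.5]
 x -135 24 y [-48.3 -40.8 -37.2] z [75.9 79.9 82.8]
 x -120 23 y [-44.9 -40.8 -36.9] z [76.8 80.6 82.8]
 x -105 27 y [-47.3 -41.4 -36.9] z [76.  80.2 84.1]
 x -90 31 y [-48.  -41.8 -36.6] z [76.  81.  82.9]
 x -75 34 y [-50.7 -40.9 -37. ] z [76.1 80.8 82.8]
 x -60 34 y [-48.9 -41.3 -37.1] z [76.2 80.3 84.1]
 x -45 15 y [-47.6 -42.4 -36.8] z [70.5 79.4 82.1]
```

Emit:
apply_moves(
  series=[
    {"x": 0, "y": 0.01, "z": 0, "wx": 0.001, "wy": 0, "wz": 0, "fingers": -1},
    {"x": 0, "y": 0.012, "z": 0, "wx": 0, "wy": 0, "wz": 0, "fingers": -1},
    {"x": 0, "y": 0.013, "z": 0, "wx": 0, "wy": 0, "wz": 0, "fingers": -1},
    {"x": 0, "y": 0.013, "z": -0.0005, "wx": -0.001, "wy": 0, "wz": 0, "fingers": -1},
    {"x": 0, "y": 0.013, "z": -0.0005, "wx": -0.001, "wy": 0, "wz": 0, "fingers": -1},
    {"x": 0, "y": 0.013, "z": 0, "wx": -0.001, "wy": 0, "wz": 0, "fingers": -1},
    {"x": 0, "y": 0.012, "z": 0, "wx": 0, "wy": 0, "wz": 0, "fingers": -1},
    {"x": 0, "y": 0.006, "z": 0, "wx": 0, "wy": 0, "wz": 0, "fingers": -1},
  ],
)

```text
clock: 33.7
tool_pos: [0.4928, -0.0612, 0.0532]
eef_rot: [0.693, 0.721, -0.013, -0.007]
contact_force: [-6.0, -1.6, 1.1]
opening: 0.157
```

```bash
python3 -c "
from h import *
where();to(-84,-44,55,False);yel('scene','pics/s22.png')"
```

```text
t33.70 world [492.8 -61.2  53.2] rack [-101.   -42.2] yaw(x) 92.32 tilt z [-0.028 -0.008 -1.   ] F [-6.  -1.6  1.1] open 0.157
to [-84, -44, 55] shift [-0.0024  0.0212 -0.0029] turn [-0.009   0.0023  0.0017]
 yellow scene 25 rack [-26. -84.  83.]
 yellow scene 219 rack [ 35. -42.  81.]
 yellow scene 240 rack [44. -4. 29.]
 yellow scene 246 rack [53. 45. 29.]
 yellow scene 250 rack [45. 81. 29.]
```

Emit:
apply_moves(
  series=[
    {"x": 0, "y": 0.01, "z": -0.002, "wx": -0.004, "wy": 0, "wz": 0, "fingers": -1},
    {"x": -0.001, "y": 0.01, "z": -0.001, "wx": -0.003, "wy": 0, "wz": 0, "fingers": -1},
    {"x": 0, "y": 0.006, "z": 0, "wx": -0.001, "wy": 0, "wz": 0, "fingers": -1},
    {"x": 0, "y": 0, "z": 0, "wx": 0, "wy": 0, "wz": 0, "fingers": -1},
    {"x": 0, "y": 0, "z": 0, "wx": 0, "wy": 0, "wz": 0, "fingers": -1},
  ],
)

```text
clock: 34.38
tool_pos: [0.5138, -0.0587, 0.0548]
eef_rot: [0.692, 0.722, -0.004, 0.001]
contact_force: [-0.1, 0.3, -1.0]
opening: 0.158
```

```bash
python3 -c "
from h import *
where();to(-84,-44,55,False);yel('scene','pics/s23.png')"
```

```text
t34.38 world [513.8 -58.7  54.8] rack [-80.  -40.4] yaw(x) 92.49 tilt z [-0.004 -0.006 -1.   ] F [-0.1  0.3 -1. ] open 0.158
to [-84, -44, 55] shift [-0.0044 -0.0051 -0.0002] turn [-0.0014  0.0019  0.0027]
 yellow scene 25 rack [-26. -84.  84.]
 yellow scene 229 rack [ 41. -81.  28.]
 yellow scene 237 rack [44. -4. 29.]
 yellow scene 248 rack [53. 45. 29.]
 yellow scene 253 rack [45. 81. 29.]
```

Emit:
apply_moves(
  series=[
    {"x": 0, "y": -0.025, "z": 0, "wx": 0, "wy": 0, "wz": 0.002, "fingers": -1},
    {"x": 0, "y": -0.04, "z": 0, "wx": 0, "wy": 0, "wz": 0, "fingers": -1},
    {"x": 0, "y": -0.032, "z": 0, "wx": 0, "wy": 0, "wz": 0, "fingers": -1},
    {"x": 0, "y": 0, "z": 0, "wx": 0, "wy": 0, "wz": 0, "fingers": -1},
    {"x": -0.024, "y": 0, "z": 0, "wx": 0, "wy": 0, "wz": 0, "fingers": -1},
    {"x": -0.025, "y": 0, "z": 0, "wx": 0, "wy": 0, "wz": 0, "fingers": -1},
    {"x": -0.01, "y": 0, "z": 0, "wx": 0, "wy": 0, "wz": 0, "fingers": -1},
    {"x": 0, "y": 0, "z": 0, "wx": 0, "wy": 0, "wz": 0, "fingers": -1},
  ],
)

```text
clock: 35.42
tool_pos: [0.4426, -0.1085, 0.0557]
eef_rot: [0.694, 0.72, 0.0, 0.003]
contact_force: [0.3, -0.2, -0.5]
opening: 0.157
```

```bash
python3 -c "
from h import *
where();to(-150,-88,55,False);dtop('pics/s24.png',-88)"
```

```text
t35.42 world [ 442.6 -108.5   55.7] rack [-152.8  -87.8] yaw(x) 92.14 tilt z [ 0.004 -0.003 -1.   ] F [ 0.3 -0.2 -0.5] open 0.157
to [-150, -88, 55] shift [-0.0003  0.0035  0.0009] turn [0.0013 0.001  0.0008]
 x -150 15 y [-90.6 -84.3 -81.3] z [76.1 79.9 82.9]
 x -135 23 y [-90.  -83.7 -81.3] z [76.  80.2 83.3]
 x -120 21 y [-89.8 -82.9 -80.5] z [75.7 79.9 82.2]
 x -105 25 y [-89.2 -84.3 -80.9] z [75.1 80.1 83.5]
 x -90 29 y [-93.7 -85.1 -81.3] z [75.1 81.  82.3]
 x -75 30 y [-92.1 -83.7 -80.5] z [75.6 80.  84. ]
 x -60 32 y [-91.5 -84.7 -81.1] z [74.3 80.5 82.7]
 x -45 20 y [-90.9 -84.7 -79.8] z [68.1 78.1 83. ]
```

Emit:
apply_moves(
  series=[
    {"x": 0, "y": 0.012, "z": 0, "wx": 0, "wy": 0, "wz": 0, "fingers": -1},
    {"x": -0.001, "y": 0.013, "z": 0, "wx": 0, "wy": 0, "wz": 0, "fingers": -1},
    {"x": 0, "y": 0.013, "z": -0.0005, "wx": -0.001, "wy": 0, "wz": 0, "fingers": -1},
    {"x": 0, "y": 0.013, "z": -0.0005, "wx": -0.001, "wy": 0, "wz": 0, "fingers": -1},
    {"x": 0, "y": 0.013, "z": -0.0005, "wx": -0.001, "wy": 0, "wz": 0, "fingers": -1},
    {"x": 0, "y": 0.012, "z": 0, "wx": -0.001, "wy": 0, "wz": 0, "fingers": -1},
    {"x": 0, "y": 0.008, "z": 0, "wx": 0, "wy": 0, "wz": 0, "fingers": -1},
    {"x": 0, "y": 0, "z": 0, "wx": 0, "wy": 0, "wz": 0, "fingers": -1},
  ],
)

```text
clock: 36.48
tool_pos: [0.5062, -0.1028, 0.0557]
eef_rot: [0.692, 0.722, 0.0, 0.002]
contact_force: [0.5, -0.4, -0.3]
opening: 0.162
```

```bash
python3 -c "
from h import *
where();to(-82,-88,55,False);yel('scene','pics/s25.png')"
```

```text
t36.48 world [ 506.2 -102.8   55.7] rack [-89.1 -84.2] yaw(x) 92.44 tilt z [ 0.004 -0.003 -1.   ] F [ 0.5 -0.4 -0.3] open 0.162
to [-82, -88, 55] shift [-0.0048  0.0088  0.0009] turn [0.0012 0.001  0.0024]
 yellow scene 446 rack [ 55. -86.  30.]
 yellow scene 237 rack [44. -4. 29.]
 yellow scene 250 rack [53. 45. 29.]
 yellow scene 251 rack [45. 81. 29.]
```

All the necks look empty. Retreat, lift and check by eye.

Emit:
apply_moves(
  series=[
    {"x": -0.003, "y": -0.025, "z": 0, "wx": 0, "wy": 0, "wz": 0.002, "fingers": -1},
    {"x": 0, "y": -0.04, "z": 0, "wx": 0, "wy": 0, "wz": 0, "fingers": -1},
    {"x": 0, "y": -0.035, "z": 0, "wx": 0, "wy": 0, "wz": 0, "fingers": -1},
    {"x": 0, "y": 0, "z": -0.03, "wx": 0, "wy": 0, "wz": 0, "fingers": -1},
    {"x": 0, "y": 0, "z": -0.03, "wx": 0, "wy": 0, "wz": 0, "fingers": -1},
    {"x": 0.04, "y": 0, "z": 0, "wx": 0, "wy": 0, "wz": 0, "fingers": -1},
    {"x": 0.065, "y": 0, "z": 0, "wx": 0, "wy": 0, "wz": 0, "fingers": -1},
    {"x": 0.065, "y": 0, "z": 0, "wx": 0, "wy": 0, "wz": 0, "fingers": -1},
  ],
)

```text
clock: 37.52
tool_pos: [0.4261, 0.0274, 0.1057]
eef_rot: [0.698, 0.716, 0.006, 0.007]
contact_force: [0.8, -0.2, -0.3]
opening: 0.16
```

```bash
python3 -c "
from h import *
where();to(417.2,247.8,90,yaw=86.24);tray('scene','pics/s26.png');yel('scene','pics/s26b.png')
p=cv2.imread('pics/s26.png');cv2.imwrite('pics/s26c.png',cv2.resize(p[190:390,120:370],None,fx=3,fy=3))"
```

```text
t37.52 world [426.1  27.4 105.7] rack [-164.6   48.7] yaw(x) 91.44 tilt z [ 0.019 -0.002 -1.   ] F [ 0.8 -0.2 -0.3] open 0.160
to [417.2, 247.8, 90] shift [ 0.2757 -0.0046  0.0189] turn [0.006  0.0005 0.0289]
scene 3460 (array([754.1, 177.1]), array([748.1, 217.8]), 59.0) rack x [ 6.3 97.6] y [-126.7  127.9]
 lug -1 55 rack x [32.5 69.5] y [-126.5  -19.8]
 lug 1 85 rack x [32.3 69.8] y [ 28.3 125.3]
  wall -1 (-130, -60) 107 [ 7.2 10.4 47.2]
  wall -1 (-60, 0) 72 [ 6.3  9.2 11.5]
  wall -1 (0, 60) 76 [ 6.4  9.  10.5]
  wall -1 (60, 130) 132 [ 6.2  9.7 46.3]
  wall 1 (-130, -60) 131 [56.5 93.7 96.6]
  wall 1 (-60, 0) 92 [81.2 94.8 96.4]
  wall 1 (0, 60) 87 [91.3 94.7 96.2]
  wall 1 (60, 130) 166 [55.2 93.  96.4]
 yellow scene 457 rack [ 48. -89.  28.]
 yellow scene 237 rack [44. -4. 29.]
 yellow scene 249 rack [53. 44. 29.]
 yellow scene 252 rack [45. 81. 29.]
```

View pics/s26c.png

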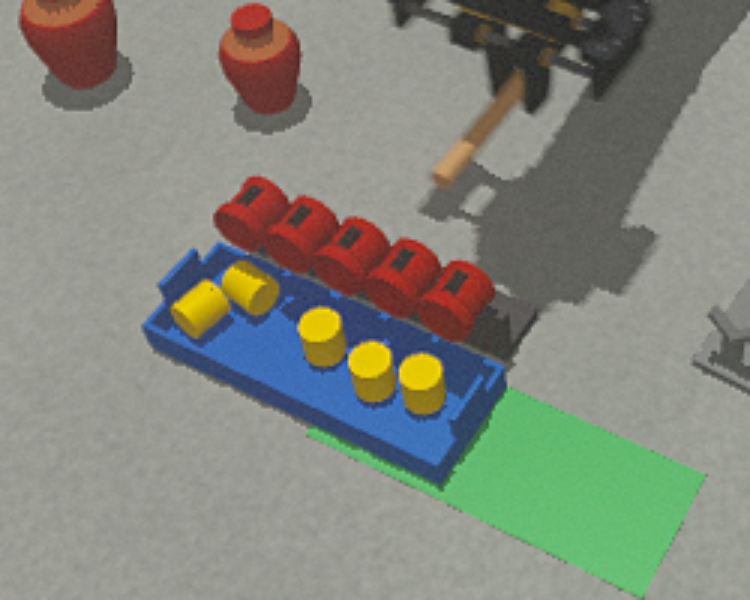

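All five plugs are in the tray and the necks are empty. Now the dowel goes back.

Emit:
apply_moves(
  series=[
    {"x": 0.065, "y": -0.001, "z": 0, "wx": 0.002, "wy": 0, "wz": 0.01, "fingers": -1},
    {"x": 0.065, "y": -0.001, "z": 0, "wx": 0.002, "wy": 0, "wz": 0.01, "fingers": -1},
    {"x": 0.06, "y": -0.001, "z": 0, "wx": 0, "wy": 0, "wz": 0.009, "fingers": -1},
    {"x": 0.045, "y": -0.001, "z": 0, "wx": 0, "wy": 0, "wz": 0, "fingers": -1},
    {"x": 0.02, "y": 0, "z": 0, "wx": 0, "wy": 0, "wz": 0, "fingers": -1},
    {"x": 0, "y": 0, "z": 0, "wx": 0, "wy": 0, "wz": 0, "fingers": -1},
    {"x": 0, "y": 0, "z": 0, "wx": 0, "wy": 0, "wz": 0, "fingers": -1},
  ],
)

```text
clock: 38.5
tool_pos: [0.4292, 0.2416, 0.1076]
eef_rot: [0.728, 0.686, 0.007, 0.003]
contact_force: [-0.4, 0.1, -1.3]
opening: 0.158
```

```bash
python3 -c "
from h import *
where();to(417.2,247.8,60,yaw=86.24)"
```

```text
t38.50 world [429.2 241.6 107.6] rack [-154.1  262.6] yaw(x) 86.61 tilt z [ 0.013  0.005 -1.   ] F [-0.4  0.1 -1.3] open 0.158
to [417.2, 247.8, 60] shift [ 0.0065 -0.0162  0.0593] turn [ 0.0041 -0.0018  0.0021]
```

Emit:
apply_moves(
  series=[
    {"x": 0.003, "y": -0.007, "z": 0, "wx": 0.002, "wy": -0.001, "wz": 0.001, "fingers": -1},
    {"x": 0.003, "y": -0.007, "z": 0.01, "wx": 0.002, "wy": -0.001, "wz": 0.001, "fingers": -1},
    {"x": 0.001, "y": -0.002, "z": 0.02, "wx": 0, "wy": 0, "wz": 0, "fingers": -1},
    {"x": 0, "y": 0, "z": 0.02, "wx": 0, "wy": 0, "wz": 0, "fingers": -1},
    {"x": 0, "y": 0, "z": 0, "wx": 0, "wy": 0, "wz": 0, "fingers": -1},
    {"x": 0, "y": 0, "z": 0, "wx": 0, "wy": 0, "wz": 0, "fingers": -1},
  ],
)

```text
clock: 39.25
tool_pos: [0.4151, 0.2435, 0.0654]
eef_rot: [0.732, 0.681, -0.003, 0.001]
contact_force: [0.3, 0.1, -0.0]
opening: 0.154
```

```bash
python3 -c "
from h import *
where();to(417.2,247.8,33.5,yaw=86.24)"
```

```text
t39.25 world [415.1 243.5  65.4] rack [-168.  265.] yaw(x) 85.92 tilt z [-0.003 -0.005 -1.   ] F [ 0.3  0.1 -0. ] open 0.154
to [417.2, 247.8, 33.5] shift [0.0058 0.0023 0.0398] turn [-0.0009  0.0018 -0.0018]
```

Emit:
apply_moves(
  series=[
    {"x": 0.004, "y": 0.002, "z": 0.005, "wx": 0, "wy": 0.0015, "wz": -0.0015, "fingers": -1},
    {"x": 0.0015, "y": 0, "z": 0.01, "wx": 0, "wy": 0, "wz": 0, "fingers": -1},
    {"x": 0, "y": 0, "z": 0.005, "wx": 0, "wy": 0, "wz": 0, "fingers": -1},
    {"x": 0, "y": 0, "z": 0, "wx": 0, "wy": 0, "wz": 0, "fingers": -1},
    {"x": 0, "y": 0, "z": 0, "wx": 0, "wy": 0, "wz": 0, "fingers": -1},
  ],
)

```text
clock: 39.88
tool_pos: [0.4176, 0.2483, 0.0491]
eef_rot: [0.73, 0.683, -0.0, -0.001]
contact_force: [0.3, 0.1, -0.7]
opening: 0.158
```

```bash
python3 -c "
from h import *
where();to(417.2,247.8,33.5,yaw=86.24)"
```

```text
t39.88 world [417.6 248.3  49.1] rack [-165.4  269.7] yaw(x) 86.18 tilt z [-0.002  0.001 -1.   ] F [ 0.3  0.1 -0.7] open 0.158
to [417.2, 247.8, 33.5] shift [-0.0007 -0.0004  0.0194] turn [-0.0006 -0.0002 -0.0004]
```

Lower the last 16 mm, release and rise.

Emit:
apply_moves(
  series=[
    {"x": -0.0005, "y": 0, "z": 0.008, "wx": 0, "wy": 0, "wz": 0, "fingers": -1},
    {"x": 0, "y": 0, "z": 0.008, "wx": 0, "wy": 0, "wz": 0, "fingers": -1},
    {"x": 0, "y": 0, "z": 0.003, "wx": 0, "wy": 0, "wz": 0, "fingers": -1},
    {"x": 0, "y": 0, "z": 0, "wx": 0, "wy": 0, "wz": 0, "fingers": -1},
    {"x": 0, "y": 0, "z": 0, "wx": 0, "wy": 0, "wz": 0, "fingers": -0.2},
    {"x": 0, "y": 0, "z": 0, "wx": 0, "wy": 0, "wz": 0, "fingers": 0},
    {"x": 0, "y": 0, "z": 0, "wx": 0, "wy": 0, "wz": 0, "fingers": 0},
  ],
)

```text
clock: 40.75
tool_pos: [0.4178, 0.2481, 0.0332]
eef_rot: [0.73, 0.683, 0.0, -0.001]
contact_force: [1.0, 0.8, -0.8]
opening: 0.47
```

Emit:
apply_moves(
  series=[
    {"x": 0, "y": 0, "z": -0.03, "wx": 0, "wy": 0, "wz": 0, "fingers": 0},
    {"x": 0, "y": 0, "z": -0.06, "wx": 0, "wy": 0, "wz": 0, "fingers": 0},
    {"x": 0, "y": 0, "z": -0.05, "wx": 0, "wy": 0, "wz": 0, "fingers": 0},
    {"x": 0, "y": 0, "z": 0, "wx": 0, "wy": 0, "wz": -0.011, "fingers": 0},
    {"x": 0, "y": 0, "z": 0, "wx": 0, "wy": 0, "wz": -0.011, "fingers": 0},
    {"x": 0, "y": 0, "z": 0, "wx": 0, "wy": 0, "wz": -0.01, "fingers": 0},
  ],
)

```text
clock: 41.5
tool_pos: [0.4171, 0.2472, 0.1465]
eef_rot: [0.693, 0.721, -0.002, -0.001]
contact_force: [-0.0, -0.9, -0.3]
opening: 0.501
```

```bash
python3 -c "
from h import *
where();to(60,124.5,120,False)
for n in('scene','top'):
  p,d,m=save(n,f'pics/{n}27.png');C=cloud(d,m)
  for k in comps(masks(p)['wood'],100):
    P=C[k];P=P[(P[:,2]>.03)&(P[:,2]<.08)&(abs(P[:,0]-.43)<.12)&(abs(P[:,1]-.25)<.05)]
    if len(P)>40: print(n,rect(P),np.percentile(P[:,2],[2,50,98]))
tray('scene','pics/s28.png')"
```

```text
t41.50 world [417.1 247.2 146.5] rack [-165.9  268.6] yaw(x) 92.27 tilt z [-0.004 -0.001 -1.   ] F [-0.  -0.9 -0.3] open 0.501
to [60, 124.5, 120] shift [-0.1815  0.2817  0.0323] turn [-0.0012  0.0003  0.0015]
scene (array([436.4, 245.1]), array([ 17.3, 188.9]), 86.6) [0.05050041 0.05676545 0.06071065]
top (array([377.1, 252.1]), array([15.1, 71.8]), 87.2) [0.05036055 0.05654579 0.06394838]
scene 3464 (array([754.4, 177.2]), array([747.6, 217.3]), 59.0) rack x [ 6.  97.4] y [-126.9  127. ]
 lug -1 58 rack x [30.7 70.3] y [-125.9  -19.4]
 lug 1 82 rack x [31.7 69.3] y [ 28.4 125.1]
  wall -1 (-130, -60) 114 [ 7.5 10.3 48.3]
  wall -1 (-60, 0) 71 [ 5.8  9.1 10.9]
  wall -1 (0, 60) 78 [ 6.5  9.1 11.1]
  wall -1 (60, 130) 133 [ 6.   9.4 49.9]
  wall 1 (-130, -60) 127 [56.6 93.9 96.5]
  wall 1 (-60, 0) 89 [55.3 94.9 96.6]
  wall 1 (0, 60) 98 [88.4 94.8 96.3]
  wall 1 (60, 130) 163 [55.2 92.9 95.9]
```

The dowel is back on its rests. Now to the +y lug with a narrow opening, so the nearest plug stays untouched.

Emit:
apply_moves(
  series=[
    {"x": -0.03, "y": 0.045, "z": 0, "wx": 0, "wy": 0, "wz": 0, "fingers": -0.4},
    {"x": -0.04, "y": 0.06, "z": 0, "wx": 0, "wy": 0, "wz": 0, "fingers": -0.4},
    {"x": -0.04, "y": 0.06, "z": 0, "wx": 0, "wy": 0, "wz": 0, "fingers": -0.4},
    {"x": -0.04, "y": 0.06, "z": 0, "wx": 0, "wy": 0, "wz": 0, "fingers": -0.4},
    {"x": -0.02, "y": 0.035, "z": 0, "wx": 0, "wy": 0, "wz": 0, "fingers": -0.4},
    {"x": 0, "y": 0, "z": 0, "wx": 0, "wy": 0, "wz": 0, "fingers": -0.4},
    {"x": 0, "y": 0, "z": 0, "wx": 0, "wy": 0, "wz": 0, "fingers": -0.4},
  ],
)

```text
clock: 42.52
tool_pos: [0.633, 0.1184, 0.1398]
eef_rot: [0.691, 0.722, -0.005, -0.004]
contact_force: [0.9, 0.8, -0.1]
opening: 0.299
```

```bash
python3 -c "
from h import *
where();to(65,124,70,False)"
```

```text
t42.52 world [633.  118.4 139.8] rack [ 45.3 132.4] yaw(x) 92.50 tilt z [-0.013 -0.001 -1.   ] F [ 0.9  0.8 -0.1] open 0.299
to [65, 124, 70] shift [-0.0106  0.0256  0.0869] turn [-0.0041  0.0003  0.0028]
```

Emit:
apply_moves(
  series=[
    {"x": -0.004, "y": 0.012, "z": 0.0, "wx": -0.002, "wy": 0, "wz": 0.002, "fingers": -0.4},
    {"x": -0.004, "y": 0.012, "z": 0.02, "wx": -0.001, "wy": 0, "wz": 0, "fingers": -0.4},
    {"x": -0.001, "y": 0.001, "z": 0.03, "wx": 0, "wy": 0, "wz": 0, "fingers": -0.4},
    {"x": 0, "y": 0, "z": 0.03, "wx": 0, "wy": 0, "wz": 0, "fingers": -0.4},
    {"x": 0, "y": 0, "z": 0.0, "wx": 0, "wy": 0, "wz": 0, "fingers": -0.4},
    {"x": 0, "y": 0, "z": 0.0, "wx": 0, "wy": 0, "wz": 0, "fingers": -0.4},
  ],
)

```text
clock: 43.28
tool_pos: [0.652, 0.1154, 0.0717]
eef_rot: [0.691, 0.723, -0.002, -0.001]
contact_force: [-0.2, 0.4, 0.3]
opening: 0.302
```

```bash
python3 -c "
from h import *
where();to(65,124,30,False)"
```

```text
t43.27 world [652.  115.4  71.7] rack [ 64.3 128.7] yaw(x) 92.56 tilt z [-0.004 -0.001 -1.   ] F [-0.2  0.4  0.3] open 0.302
to [65, 124, 30] shift [-0.0058  0.0011  0.0521] turn [-0.0014  0.0002  0.0031]
```

Emit:
apply_moves(
  series=[
    {"x": -0.004, "y": 0.001, "z": 0.0, "wx": -0.001, "wy": 0, "wz": 0.003, "fingers": -0.4},
    {"x": -0.002, "y": 0, "z": 0.0, "wx": 0, "wy": 0, "wz": 0, "fingers": -0.4},
    {"x": 0, "y": 0, "z": 0.015, "wx": 0, "wy": 0, "wz": 0, "fingers": -0.4},
    {"x": 0, "y": 0, "z": 0, "wx": 0, "wy": 0, "wz": 0, "fingers": -0.4},
    {"x": 0, "y": 0, "z": 0.0, "wx": 0, "wy": 0, "wz": 0, "fingers": -0.4},
  ],
)

```text
clock: 43.9
tool_pos: [0.6544, 0.1105, 0.061]
eef_rot: [0.695, 0.719, 0.001, 0.001]
contact_force: [0.3, -0.2, -0.2]
opening: 0.3
```

```bash
python3 -c "
from h import *
where();to(65,124,30,False)"
```

```text
t43.90 world [654.4 110.5  61. ] rack [ 66.5 123.8] yaw(x) 91.97 tilt z [ 0.002 -0.    -1.   ] F [ 0.3 -0.2 -0.2] open 0.300
to [65, 124, 30] shift [ 0.0003 -0.0019  0.0388] turn [ 0.0008  0.     -0.0002]
```

Emit:
apply_moves(
  series=[
    {"x": 0, "y": -0.001, "z": 0.012, "wx": 0, "wy": 0, "wz": 0, "fingers": -0.4},
    {"x": 0, "y": 0, "z": 0.014, "wx": 0, "wy": 0, "wz": 0, "fingers": -0.4},
    {"x": 0, "y": 0, "z": 0.011, "wx": 0, "wy": 0, "wz": 0, "fingers": -0.4},
    {"x": 0, "y": 0, "z": 0, "wx": 0, "wy": 0, "wz": 0, "fingers": -0.4},
    {"x": 0, "y": 0, "z": 0.0, "wx": 0, "wy": 0, "wz": 0, "fingers": -1},
    {"x": 0, "y": 0, "z": 0.0, "wx": 0, "wy": 0, "wz": 0, "fingers": -1},
    {"x": 0, "y": 0, "z": 0.0, "wx": 0, "wy": 0, "wz": 0, "fingers": -1},
    {"x": 0, "y": 0, "z": 0.0, "wx": 0, "wy": 0, "wz": 0, "fingers": -1},
  ],
  force=20,
)

```text
clock: 44.9
tool_pos: [0.6533, 0.1102, 0.0289]
eef_rot: [0.695, 0.719, 0.0, 0.001]
contact_force: [0.0, 0.4, -0.9]
opening: 0.051
```

```bash
python3 -c "
from h import *
where();tray('scene','pics/s29.png');yel('scene','pics/s29b.png')"
```

```text
t44.90 world [653.3 110.2  28.9] rack [ 65.4 123.5] yaw(x) 91.97 tilt z [ 0.002 -0.001 -1.   ] F [ 0.   0.4 -0.9] open 0.051
scene 2501 (array([762.4, 172. ]), array([748.5, 197.6]), 58.9) rack x [ 7.4 98.5] y [-125.9  127.9]
 lug -1 51 rack x [33.4 70. ] y [-125.4 -121.6]
  wall -1 (-130, -60) 114 [ 7.  11.  49.9]
  wall -1 (-60, 0) 28 [ 7.2  9.  10.7]
  wall 1 (-130, -60) 125 [53.9 93.9 96.7]
  wall 1 (-60, 0) 89 [91.8 95.  96.8]
  wall 1 (0, 60) 96 [63.2 94.7 96.6]
  wall 1 (60, 130) 146 [74.2 93.8 96. ]
 yellow scene 460 rack [ 48. -89.  28.]
 yellow scene 6 rack [77. 14. 65.]
 yellow scene 32 rack [55. 51. 60.]
 yellow scene 23 rack [57. 12. 26.]
 yellow scene 97 rack [63. 47. 30.]
 yellow scene 30 rack [61. 87. 29.]
```

Emit:
apply_moves(
  series=[
    {"x": 0.008, "y": 0.0005, "z": 0, "wx": 0, "wy": 0, "wz": 0, "fingers": -1},
    {"x": 0.014, "y": 0.0005, "z": 0, "wx": 0, "wy": 0, "wz": 0, "fingers": -1},
    {"x": 0.02, "y": 0.0005, "z": 0, "wx": 0, "wy": 0, "wz": 0, "fingers": -1},
    {"x": 0.022, "y": 0.0005, "z": 0, "wx": 0, "wy": 0, "wz": 0, "fingers": -1},
    {"x": 0.022, "y": 0.0005, "z": 0, "wx": 0, "wy": 0, "wz": 0, "fingers": -1},
    {"x": 0.022, "y": 0.0005, "z": 0, "wx": 0, "wy": 0, "wz": 0, "fingers": -1},
    {"x": 0.022, "y": 0.0005, "z": 0, "wx": 0, "wy": 0, "wz": 0, "fingers": -1},
    {"x": 0.018, "y": 0, "z": 0, "wx": 0, "wy": 0, "wz": 0, "fingers": -1},
  ],
)

```text
clock: 46.0
tool_pos: [0.6525, 0.2341, 0.0289]
eef_rot: [0.695, 0.719, -0.001, 0.003]
contact_force: [-0.0, -3.8, 2.0]
opening: 0.053
```

```bash
python3 -c "
from h import *
where();to(68.6,273.5,28.9,False)"
```

```text
t46.00 world [652.5 234.1  28.9] rack [ 68.9 247.4] yaw(x) 91.92 tilt z [ 0.002 -0.005 -1.   ] F [-0.  -3.8  2. ] open 0.053
to [68.6, 273.5, 28.9] shift [ 0.0327 -0.0004 -0.0002] turn [ 0.0006  0.0017 -0.0004]
```

Emit:
apply_moves(
  series=[
    {"x": 0.013, "y": 0, "z": 0, "wx": 0, "wy": 0, "wz": 0, "fingers": -1},
    {"x": 0.01, "y": 0, "z": 0, "wx": 0, "wy": 0, "wz": 0, "fingers": -1},
    {"x": 0.005, "y": 0, "z": 0, "wx": 0, "wy": 0, "wz": 0, "fingers": -1},
    {"x": 0, "y": 0, "z": 0, "wx": 0, "wy": 0, "wz": 0, "fingers": -1},
    {"x": 0, "y": 0, "z": 0, "wx": 0, "wy": 0, "wz": 0, "fingers": -1},
  ],
)

```text
clock: 46.62
tool_pos: [0.6516, 0.2589, 0.0289]
eef_rot: [0.695, 0.719, -0.001, 0.002]
contact_force: [0.6, -3.4, 1.2]
opening: 0.056
```

```bash
cat >> h.py <<'E'
def green(n,f):
    p,d,m=save(n,f); C=cloud(d,m); g=masks(p)["green"]; Q=C[g]; Q=Q[(Q[:,0]>.55)&(Q[:,0]<.75)]
    r=np.c_[(Q[:,:2]*1000-RO)@RX,(Q[:,:2]*1000-RO)@RY]
    print(n,"green visible",len(r),"rack x",np.round(np.percentile(r[:,0],[.5,99.5]),1),"y",np.round(np.percentile(r[:,1],[.5,99.5]),1))
E
python3 -c "
from h import *
where();to(68.6,273.5,28.9,False);tray('scene','pics/s30.png');tray('top','pics/t30.png');green('scene','pics/s31.png');green('top','pics/t31.png')
p=cv2.imread('pics/t30.png');cv2.imwrite('pics/t30c.png',cv2.resize(p[110:260,190:440],None,fx=3,fy=3))"
```

```text
t46.62 world [651.6 258.9  28.9] rack [ 68.8 272.2] yaw(x) 91.94 tilt z [ 0.002 -0.005 -1.   ] F [ 0.6 -3.4  1.2] open 0.056
to [68.6, 273.5, 28.9] shift [ 0.0017 -0.0002  0.    ] turn [ 0.0006  0.0016 -0.0003]
scene 3041 (array([769.9, 258. ]), array([625.8, 188.2]), 50.9) rack x [ 10.6 101.6] y [ 23.  276.1]
 lug -1 48 rack x [36.3 72.8] y [23.5 26.2]
 lug 1 14 rack x [35.3 79.9] y [127.3 257.4]
  wall -1 (0, 60) 78 [10.8 14.6 49.8]
  wall -1 (60, 130) 100 [10.1 12.9 15. ]
  wall 1 (0, 60) 105 [ 55.2  96.8 100.4]
  wall 1 (60, 130) 115 [95.1 98.7 99.9]
top 659 (array([555.8, 187. ]), array([251. ,  86.2]), 30.8) rack x [-136.7   96.4] y [157.9 274.6]
 lug 1 18 rack x [34.3 58.7] y [271.1 275.3]
scene green visible 230 rack x [ 65.8 104.1] y [ 20.3 281.6]
top green visible 83 rack x [  3.5 102.4] y [-588.3  672.8]
```

View pics/t30c.png

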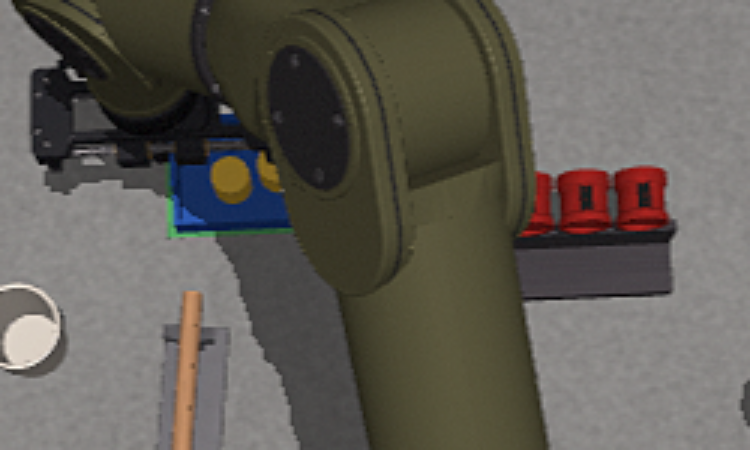

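The top crop shows the tray on the mark with a thin green border and plugs inside. A nudge of about 1 mm, then release and rise clear.

Emit:
apply_moves(
  series=[
    {"x": 0.0018, "y": -0.0005, "z": 0, "wx": 0, "wy": 0, "wz": 0, "fingers": -1},
    {"x": 0, "y": 0, "z": 0, "wx": 0, "wy": 0, "wz": 0, "fingers": -1},
    {"x": 0, "y": 0, "z": 0, "wx": 0, "wy": 0, "wz": 0, "fingers": -0.6},
    {"x": 0, "y": 0, "z": 0, "wx": 0, "wy": 0, "wz": 0, "fingers": -0.6},
    {"x": 0, "y": 0, "z": 0, "wx": 0, "wy": 0, "wz": 0, "fingers": -0.6},
    {"x": 0, "y": 0.0, "z": -0.03, "wx": 0, "wy": 0, "wz": 0, "fingers": -0.6},
    {"x": 0, "y": 0.0, "z": -0.06, "wx": 0, "wy": 0, "wz": 0, "fingers": -0.6},
    {"x": 0, "y": 0.0, "z": -0.06, "wx": 0, "wy": 0, "wz": 0, "fingers": -0.4},
  ],
)

```text
clock: 47.82
tool_pos: [0.6482, 0.2627, 0.1509]
eef_rot: [0.694, 0.72, -0.002, -0.001]
contact_force: [0.2, -0.1, -0.6]
opening: 0.287
```

Emit:
apply_moves(
  series=[
    {"x": 0.02, "y": -0.02, "z": -0.05, "wx": 0, "wy": 0, "wz": 0, "fingers": 0},
    {"x": 0.04, "y": -0.05, "z": -0.05, "wx": 0, "wy": 0, "wz": 0, "fingers": 0},
    {"x": 0.06, "y": -0.06, "z": 0, "wx": 0, "wy": 0, "wz": 0, "fingers": 0},
    {"x": 0.06, "y": -0.06, "z": 0, "wx": 0, "wy": 0, "wz": 0, "fingers": 0},
    {"x": 0.06, "y": -0.06, "z": 0, "wx": 0, "wy": 0, "wz": 0, "fingers": 0},
    {"x": 0.06, "y": -0.06, "z": 0, "wx": 0, "wy": 0, "wz": 0, "fingers": 0},
    {"x": 0.03, "y": -0.03, "z": 0, "wx": 0, "wy": 0, "wz": 0, "fingers": 0},
    {"x": 0, "y": 0, "z": 0, "wx": 0, "wy": 0, "wz": 0, "fingers": 0},
  ],
)

```text
clock: 48.82
tool_pos: [0.3817, 0.512, 0.2512]
eef_rot: [0.695, 0.719, 0.013, -0.001]
contact_force: [-0.2, -0.2, 0.7]
opening: 0.503
```

```bash
python3 -c "
from h import *
where();tray('scene','pics/s32.png');tray('top','pics/t32.png');green('scene','pics/s33.png');green('top','pics/t33.png');yel('top','pics/t34.png')
p=cv2.imread('pics/t32.png');q=cv2.imread('pics/s32.png')
cv2.imwrite('pics/f.png',np.hstack([cv2.resize(p[120:300,200:420],(440,360)),cv2.resize(q[230:410,180:360],(360,360))]))"
```

```text
t48.83 world [381.7 512.  251.2] rack [-192.1  534.5] yaw(x) 92.01 tilt z [ 0.016  0.02  -1.   ] F [-0.2 -0.2  0.7] open 0.503
scene 4077 (array([750.3, 275.4]), array([623.9, 239.4]), 50.8) rack x [  9.7 100.6] y [ 23.6 276.8]
 lug -1 57 rack x [35.4 72.4] y [ 24. 130.]
 lug 1 93 rack x [34.6 73.7] y [177.1 274.9]
  wall -1 (0, 60) 78 [11.1 15.2 50.2]
  wall -1 (60, 130) 96 [10.1 12.8 14.6]
  wall 1 (0, 60) 97 [ 57.1  96.3 100.2]
  wall 1 (60, 130) 116 [ 95.3  98.6 100. ]
top 2822 (array([442.4, 127.8]), array([489.7, 256.4]), 1.6) rack x [ 7.5 98.3] y [ 23.5 274. ]
 lug -1 44 rack x [37.2 74.4] y [ 23.5 153.2]
 lug 1 32 rack x [35.1 70.6] y [192.1 274.5]
  wall -1 (60, 130) 30 [ 9.2 11.9 49.3]
  wall 1 (0, 60) 40 [83.6 96.3 98.9]
  wall 1 (60, 130) 52 [75.8 96.3 98.9]
scene green visible 222 rack x [  6.1 104.7] y [ 20.2 281.5]
top green visible 133 rack x [  4.9 106. ] y [-616.1  677.8]
 yellow top 215 rack [59. 56. 30.]
 yellow top 155 rack [ 51. 194.  32.]
 yellow top 155 rack [ 42. 145.  32.]
 yellow top 155 rack [ 43. 231.  32.]
 yellow top 8 rack [20. 64. 26.]
```

View pics/f.png

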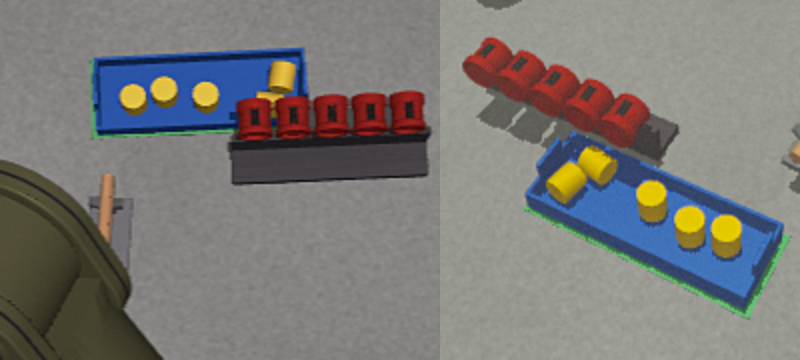

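Tray, plugs, rack and dowel look right. The two cameras differ by a few mm on the mark's centre, so I'll check that against the first pictures before handing in.

```bash
python3 -c "
from h import *
def rk(Q): return np.c_[(Q[:,:2]*1000-RO)@RX,(Q[:,:2]*1000-RO)@RY]
for n in('top','scene'):
  m=camera_model(n)
  for tag,p in(('before',np.load(f'pics/{n}0.npz')['p']),('now',cv2.cvtColor(cv2.imread(f'pics/{n[0]}33.png'),cv2.COLOR_BGR2RGB))):
    g=masks(p)['green'];v,u=np.nonzero(g);r=rk(np.array([ray(a,b,m,0) for a,b in zip(u,v)]));r=r[(abs(r[:,0]-55)<70)&(abs(r[:,1]-150)<150)]
    a=r[(r[:,0]>20)&(r[:,0]<90)]; b=r[(r[:,1]>170)&(r[:,1]<260)]
    print(n,tag,'+y end',np.round(np.percentile(a[a[:,1]>240][:,1],[1,99]),1),'-y end',np.round(np.percentile(a[a[:,1]<70][:,1],[1,99]),1) if (a[:,1]<70).sum()>3 else None,'x',np.round(np.percentile(b[:,0],[1,99]),1),'near strip',np.round(np.percentile(b[b[:,0]<30][:,0],[2,98]),1) if (b[:,0]<30).sum()>3 else None,'far strip',np.round(np.percentile(b[b[:,0]>80][:,0],[2,98]),1) if (b[:,0]>80).sum()>3 else None)
  # tray rim at z=26: outer +y wall edge and far wall edge by ray casting of blue pixels
  P=p.astype(int);bl=(P[...,2]>P[...,0]*1.5)&(P[...,2]>P[...,1]*1.2);C=cloud(cv2.imread('pics/t33.png')[...,0]*0+1.0,m)
  v,u=np.nonzero(bl);r=rk(np.array([ray(a,b,m,.026) for a,b in zip(u,v)]));k=(abs(r[:,0]-55)<60)&(abs(r[:,1]-150)<140);r=r[k]
  c=r[((r[:,0]>15)&(r[:,0]<28))|((r[:,0]>80)&(r[:,0]<92))]
  print(' tray@26 y',np.round(np.percentile(c[:,1],[.3,99.7]),1),'x',np.round(np.percentile(r[(r[:,1]>170)&(r[:,1]<250)][:,0],[.3,99.7]),1))
"
```

```text
top before +y end [240.9 283.7] -y end [23.6 68.7] x [  7.1 105.1] near strip [ 6.7 29.7] far strip [ 80.6 105.2]
top now +y end [281.4 283.9] -y end None x [6.5 9.9] near strip [6.5 9.8] far strip None
 tray@26 y [ 26.2 276.8] x [ 3.5 99.9]
scene before +y end [240.5 280.9] -y end [18.9 69.5] x [  5.2 102.1] near strip [ 4.9 29.4] far strip [ 80.5 102.5]
scene now +y end [276.4 281.2] -y end None x [ 98.5 102.5] near strip None far strip [ 98.5 102.4]
 tray@26 y [ 17.1 278.3] x [  8.4 108.5]
```

By the ground-level green strips, the gaps are about 5 mm at the +y end and 4.5 mm on the long sides, against a nominal 5 mm, so the tray is centred to about 1 mm. Handing in.

```bash
python3 -c "
from h import *
where(); print(finish_job())"
```

```text
t49.08 world [387.6 507.3 249.2] rack [-186.3  529.6] yaw(x) 91.43 tilt z [ 0.018  0.015 -1.   ] F [ 0.2 -0.2  0.7] open 0.496
the job is handed in; nothing more can be done
None
```

The job is done and handed in at about 49 s of the 210 s allowed; `finish_job` gives no verdict.

**What I did**
- I slid the tray by its lug to the catching place.
- The tray was then knocked about 45 mm along the row and 13 mm away from it, so I laid the dowel back and re-centred the tray.
- I pushed all five plugs out with the dowel; plugs 1 and 2 needed a second stroke.
- I laid the dowel back on its rests and slid the tray onto the mark by its +y lug.

**What the last checks showed**
- All five plugs are in the tray and every neck is empty.
- The dowel was measured level on its rests right after release, and the far end in view at the end still looks in place.
- The green border around the tray is about 4.5–5 mm on the three sides I could measure, against 5 mm nominal.
- The arm is clear of everything, and no reading between moves showed more than about 6 N on the tool.

**What disagreed or went unmeasured**
- The two cameras differ by 2–4 mm on absolute y. The top view put the tray about 2 mm short of centre in y; I trusted the border measured at table level, which shows it centred.
- The border at the −y end was hidden in both views, so I did not measure it.

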